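# Tamp the rubber feet down level in their bin

### The arm

A 6-joint arm with a two-finger parallel gripper is mounted at the origin on a cart in front of the work surface, level with it; the furniture and walls round the work are solid. World frame = base frame: x ahead of the robot, y to its left, z up, the work surface at z = 0. Lengths are in m, angles in rad, forces in N, time in s.
With the tool pointing down it reaches from about 0.3 to 0.875 m from the base axis. Payload 6.4 kg.
Tool frame: the origin (TCP) lies midway between the tips of the shut fingers; the grasp point (between the pads) lies ctrl.grip_depth behind it (ctrl.grip_depth is the distance from the TCP to the grasp point, in m); x points along the fingers, y is the direction in which the jaws open and shut, and the axes are right-handed (so a half turn about x gives the same grasp; the last joint's range is limited). The gripper opens to 85 mm and grips with 20 to 120 N. Pads are 22 mm wide; open, the fingers measure 114 mm over their backs; the gripper's body (76 mm by 85 mm) begins 54 mm behind the grasp point. The pads swing forward as they close: fully open they stand 13 mm farther back than shut.
Start: joints at [1.036, 0.181, 1.607, -0, 1.354, -0.206], TCP at [0.186, 0.544, 0.231] pointing down, gripper open.
Joint ranges: [-2.99, 2.99], [-0.89, 2.07], [0.3, 2.58], [-1.14, 4.28], [0, 2.63], [-3.12, 3.12]. Speed limits (rad/s): [2.57, 2.57, 3.01, 3.14, 3.14, 3.14].

### API

Orientations are given as a unit quaternion [w, x, y, z].
In Python, from bench import ctrl gives the robot as it stands.
- The arm moves only by the shell command python3 -m creep 'ROWS'. ROWS is text: rows parted by semicolons, each of 7 numbers parted by spaces: the opening, from 0 (shut) to 1 (fully open), then the shift along the tool's x, y, z in cm, then the turn, a rotation vector about the tool's x, y, z in rad. In form: claw x y z ax ay az; .... A call has 1 to 10 rows; each row shifts and turns the pose as measured when the row begins, along the tool's axes as they then stand; what a row does not reach is not made up. A row lasts 1/8 s, in which the tool goes at most 62.5 mm and 10.7 degrees, less where a joint would pass 70% of its speed; a pose out of reach is approached as far as the arm can. A call with a gripper value outside its range is refused whole. The fingers move at their own pace and stop on an object; the grip force is fixed at half the most. Time passes only in rows, so rows that do not move let the fingers close. It gives the time, the measured TCP pose, the force and the opening at its end, in the units of the state.
- ctrl.get_obs(): the state, without advancing time (a new reading comes with each control period).
- ctrl.camera(name): name is "scene" or "top" or "wrist"; returns (picture, depth): 400x640x3 uint8, blue, green, red; 400x640 float32, m along the optical axis (not along the pixel's ray), 0 where there is no reading.
- ctrl.calibration(name): a dict with "mtx" (3x3 intrinsics, pixels), "distortion" ([k1, k2, p1, p2, k3] as OpenCV has them; the pictures are not rectified), "R" (3x3) and "t" (3): a world point X has camera coordinates R X + t; the wrist camera has in their place "tool_from_camera" (4x4, takes a point from camera to tool coordinates, whose origin is the TCP and whose axes are the tool frame's). Camera axes: x right, y down, z forward; pixel columns grow to the right and rows downward; lengths in m; the calibration is good to about 2 mm. A picture is of the moment at which its call begins: read the wrist's pose just before it. calibration takes no time and is no camera call.
- ctrl.hand_in(): hands the job in, once; it reports no verdict.
Trained networks look in the newest picture that a camera, given by its name, has taken for a name from the list of things; names that differ only in an ending like _2 or _b are one class to them, and where a whole thing is asked for, a point or a joint stands for the part that bears it (a point fixed in the world has none). Each returns a list of dicts, best first, with "confidence" (0 to 1); they miss things now and then, are a little off and sometimes report something else, mostly with a low value. They report only what shows in the picture. A call takes as long as a camera call. They do not tell look-alikes from the thing itself.
- ctrl.find_in(query, camera): "rect" ([left, top, right, bottom] in pixels, round what is visible of it).
The state is a dict: "time_s": time; "q": joint angles; "dq": joint speeds; "joint_efforts": joint torques, N m; "eef_pos": TCP position; "eef_rot": TCP orientation; "wrist_force": force on the tool from outside, world axes, zero at the start; "torque": the same for the moment, N m; "opening": opening from 0.0 (shut) to 1.0 (fully open).
Only numpy, scipy, OpenCV 4.12 (cv2) and the standard library are available. Lean on these libraries where they do the work, as an engineer would, in place of code of your own. Each camera call takes 0.05 s, during which the arm holds its last target.

### The job

The four chunky rubber feet in the grey bin stand up unevenly: take the tamper from its dish and press them down with its flat sole until every one sits flat on the bin's floor, all level, finishing with a steady push of about 15 N on one of them for a second while all of them are down. Feel your way: never push on a foot with more than 30 N or touch the feet with anything but the tamper. Then stand the tamper upright back in its dish, let go, and leave the other things where they are.

Things in the scene. Friction and masses are not known exactly. Their poses are not given: they have to be found in the camera images.
- bin: grey steel parts bin, fixed, open on top: outside 59 (x) by 168 (y) by 62 high (rim 62 above the origin), walls 4, inside 51 by 160. Its flat floor is a board hidden by the feet, whose top is anywhere from 6 to 20 above the origin, not known beforehand; it gives about 1 mm per 15 N. Origin: centre of its underside. The row of rubber feet runs along its y, against the end wall at +y; the sprung divider is at -y
- divider_face (a point): middle of the face of the steel sprung divider (plate across the bin, 30 high, its top 45 above the bin's origin) that squeezes the row of feet toward the bin's +y with about 4 N. Friction keeps the feet hanging above the floor: it takes some 3 to 8 N from above to push one down until it stops on the floor; then it stays down
- tamper: hand tamper, 0.18 kg, standing upright: flat steel sole 40 (its x) by 26 (its y) by 12 thick; round neck 16 across; round collar 42 across at 40 to 48 above the underside; above it a square wooden grip 22 by 22 from 48 to 104, cap to 109. Origin: centre of the sole's underside, z up. Fingertips set down on the collar can push on it without slipping
- tamper_grip (a point): middle of the gripping height of the wooden grip, on its axis, 70 above the sole's underside; axes as the tamper's (grip faces look along its x and y)
- rest: the tamper's rest, fixed to the worktop: shallow square aluminium dish, outside 68 by 68, inside 60 by 60, floor 4 thick, rim 10 above the worktop. Origin: centre of its underside
- foot_1: black rubber machine foot 1 of 4 in the bin, counted from the bin's +y end: chunky block 48 (bin's x) by 34 (bin's y) by 40 high with a small steel thread bush in its flat top. Origin: centre of its underside; at the start it hangs 24 to 31 above the bin's origin, clear of the floor
- foot_2: black rubber machine foot 2 of 4 in the bin, counted from the bin's +y end: chunky block 48 (bin's x) by 34 (bin's y) by 40 high with a small steel thread bush in its flat top. Origin: centre of its underside; at the start it hangs 24 to 31 above the bin's origin, clear of the floor
- foot_3: black rubber machine foot 3 of 4 in the bin, counted from the bin's +y end: chunky block 48 (bin's x) by 34 (bin's y) by 40 high with a small steel thread bush in its flat top. Origin: centre of its underside; at the start it hangs 24 to 31 above the bin's origin, clear of the floor
- foot_4: black rubber machine foot 4 of 4 in the bin, counted from the bin's +y end: chunky block 48 (bin's x) by 34 (bin's y) by 40 high with a small steel thread bush in its flat top. Origin: centre of its underside; at the start it hangs 24 to 31 above the bin's origin, clear of the floor
- bushing_a: bystander: loose grey steel bushing standing on end, 50 across, 46 high; origin centre of its underside
- coupler_b: bystander: loose steel quick air coupler lying, 25 by 72 by 24; origin centre of its underside
- box_white: bystander: loose white and grey small carton, 50 by 75 by 42; origin centre of its underside
Things that resemble listed ones, but are neither listed nor needed, are in the scene too. What is shaped like the foot_1 but orange is not meant. What is shaped like the foot_3 but red is not meant.

How it is judged:
By the outcome, as a careful person would: the job done as asked, in the order asked, and still so for the second after the job is handed in, with the robot touching nothing.
It also fails if it takes over 72 s, if anything falls off the work surface, if the arm or the gripper's body presses on something with over 40 N, if the wrist force passes 120 N, or if a joint passes its speed limit or range.

## Working session

There is one attempt and no reset: what is moved stays moved. The work goes in short steps, Python scripts to look and compute and a shell command to move; the robot and the scene stay as the last step left them, time stands still between calls to the robot, and variables do not carry over. Pictures are saved under pics/ and viewed, and the job is handed in when it is done.

```bash
ls; mkdir -p pics; python3 - <<'E'
from bench import ctrl
import cv2,json
o=ctrl.get_obs(); print(o); print(ctrl.grip_depth)
for c in ("scene","top"):
    p,d=ctrl.camera(c); cv2.imwrite(f"pics/{c}0.png",p)
    import numpy as np; np.save(f"{c}0.npy",d); k=ctrl.calibration(c); print(c,k)
    for q in ("bin","tamper","rest","foot_1","bushing_a","coupler_b","box_white"):
        print(q,[( [round(float(v)) for v in r["rect"]],round(r["confidence"],2)) for r in ctrl.find_in(q,c)][:6])
E
```

```text
pics
{'time_s': 0.0, 'q': array([ 1.03568475e+00,  1.81521015e-01,  1.60800913e+00, -1.62367407e-05,
        1.35381105e+00, -2.06272832e-01]), 'dq': array([-0.00100911,  0.00118566,  0.00100232, -0.00145035, -0.00014213,
       -0.00139669]), 'joint_efforts': array([ 1.45325437e-03, -4.44892037e+01, -3.51324069e+01, -1.07030219e-04,
        9.29757371e-03, -1.34876814e-05]), 'eef_pos': array([0.18537678, 0.54371072, 0.23039488]), 'eef_rot': array([ 0.69735164,  0.11515942,  0.69778909, -0.1163159 ]), 'wrist_force': array([1.01706338, 0.83618466, 0.4151334 ]), 'torque': array([ 0.01282603,  0.0233177 , -0.07828403]), 'opening': 0.9954157554962189}
0.0187
scene {'mtx': array([[377.3622233 ,   0.        , 315.62055037],
       [  0.        , 377.3622233 , 197.16523516],
       [  0.        ,   0.        ,   1.        ]]), 'distortion': array([-0.01326588,  0.        ,  0.        ,  0.        ,  0.        ]), 'R': array([[ 0.49674093, -0.86781223,  0.0122632 ],
       [-0.57858735, -0.34165262, -0.74061472],
       [ 0.64690427,  0.36079831, -0.67181801]]), 't': array([-0.14578059,  0.4
[... 640 characters left out ...]
distortion': array([-0.0919555,  0.       ,  0.       ,  0.       ,  0.       ]), 'R': array([[-0.01523029, -0.99987207,  0.00488682],
       [-0.99342537,  0.01457712, -0.11354974],
       [ 0.11346398, -0.00658409, -0.99352029]]), 't': array([0.17793916, 0.56855729, 0.85238263])}
bin [([264, 189, 340, 234], 0.96)]
tamper [([399, 232, 422, 248], 0.63)]
rest [([392, 225, 423, 258], 0.61)]
foot_1 [([263, 207, 279, 231], 0.84), ([289, 256, 310, 279], 0.8), ([279, 199, 296, 226], 0.66), ([311, 195, 328, 215], 0.66), ([227, 217, 249, 231], 0.62), ([291, 197, 312, 221], 0.54)]
bushing_a [([351, 139, 372, 163], 0.82)]
coupler_b [([248, 135, 277, 160], 0.6)]
box_white [([303, 122, 345, 159], 0.76)]
```

```bash
python3 - <<'E'
import cv2
a=cv2.imread("pics/top0.png")[100:300,200:460]; cv2.imwrite("pics/topc.png",cv2.resize(a,None,fx=3,fy=3,interpolation=cv2.INTER_CUBIC))
a=cv2.imread("pics/scene0.png")[140:320,200:420]; cv2.imwrite("pics/scenec.png",cv2.resize(a,None,fx=3.3,fy=3.3,interpolation=cv2.INTER_CUBIC))
E
```

```text
(no output)
```

View pics/topc.png

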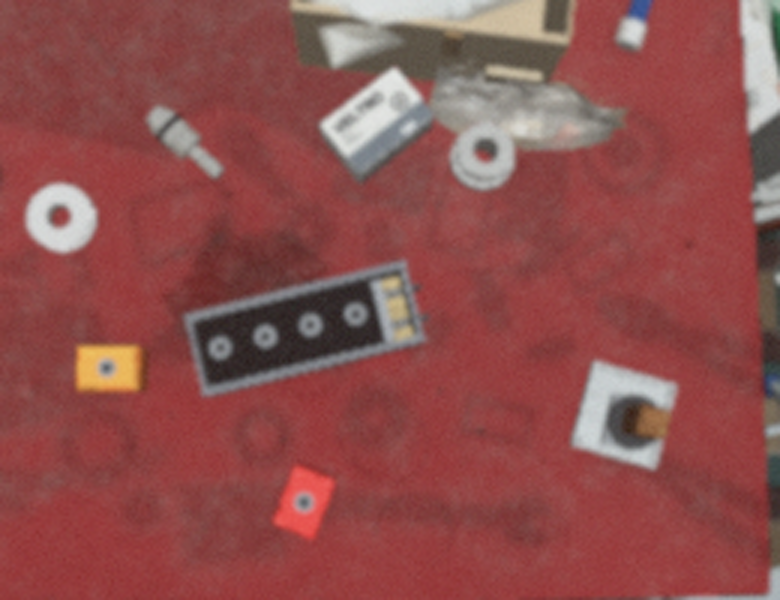

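View pics/scenec.png

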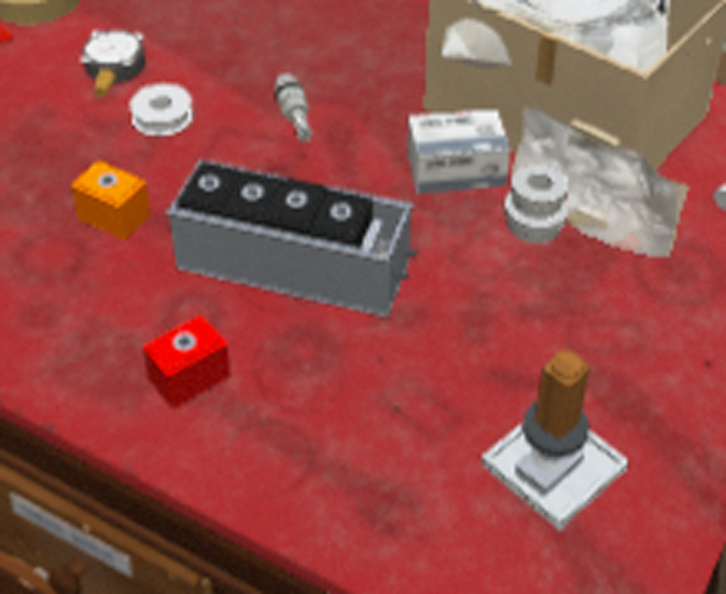

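View pics/scene0.png

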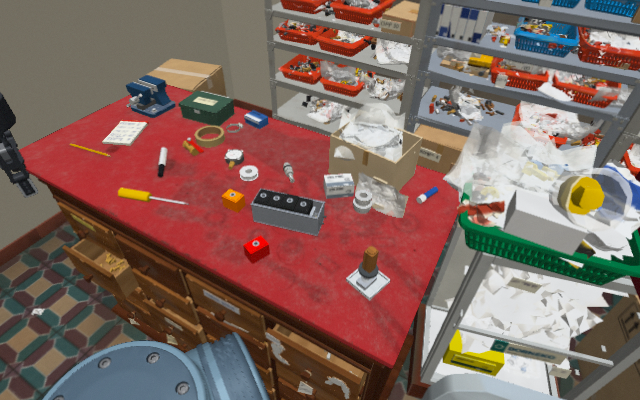

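```bash
cat > h.py <<'E'
import numpy as np, cv2
from scipy.spatial.transform import Rotation as Rn
from bench import ctrl
def RT(o=None):
    o=o or ctrl.get_obs(); q=o["eef_rot"]; return Rn.from_quat([q[1],q[2],q[3],q[0]]).as_matrix(), o["eef_pos"]
def cam(name,o=None):
    k=ctrl.calibration(name)
    if name=="wrist":
        R,p=RT(o); T=k["tool_from_camera"]; Rc=R@T[:3,:3]; c=R@T[:3,3]+p
    else:
        Rc=k["R"].T; c=-Rc@k["t"]
    return k["mtx"],k["distortion"],Rc,c
def plane(name,uv,z,o=None):
    K,D,Rc,c=cam(name,o)
    n=cv2.undistortPoints(np.array(uv,float).reshape(-1,1,2),K,D).reshape(-1,2)
    d=np.c_[n,np.ones(len(n))]@Rc.T
    return c+d*((z-c[2])/d[:,2])[:,None]
def cloud(name,d,o=None):
    K,D,Rc,c=cam(name,o); h,w=d.shape
    u,v=np.meshgrid(np.arange(w),np.arange(h))
    n=cv2.undistortPoints(np.stack([u,v],-1).reshape(-1,1,2).astype(float),K,D).reshape(-1,2)
    P=np.c_[n,np.ones(len(n))]*d.reshape(-1,1)
    return (P@Rc.T+c).reshape(h,w,3)
def totool(delta,o=None):
    R,_=RT(o); return R.T@np.array(delta)
def project(name,X,o=None):
    K,D,Rc,c=cam(name,o); X=np.atleast_2d(X)
    P=(X-c)@Rc
    return cv2.projectPoints(P,np.zeros(3),np.zeros(3),K,D)[0].reshape(-1,2)
E
python3 - <<'E'
from h import *
np.set_printoptions(precision=4,suppress=True)
f=lambda l:[(200+x/3,100+y/3) for x,y in l]
B=plane("top",f([(185,315),(405,262),(425,342),(205,395)]),.062); print("bin",B,B.mean(0)); print(np.linalg.norm(np.diff(B,axis=0),axis=1))
v=(B[0]+B[3]-B[1]-B[2]); print("bin y dir",np.degrees(np.arctan2(v[1],v[0])))
C=plane("top",f([(595,360),(678,382),(657,470),(572,446)]),.01); print("rest",C,C.mean(0)); v=C[1]-C[0]; print(np.degrees(np.arctan2(v[1],v[0])))
print("cap",plane("top",f([(653,420)]),.109),"collar",plane("top",f([(632,421)]),.048))
P=cloud("top",np.load("top0.npy"))
for uv in f([(653,420),(220,348),(265,335),(310,325),(356,315),(395,310),(190,330)]):
    print(uv,P[round(uv[1]),round(uv[0])])
print(RT())
E
```

```text
bin [[0.5501 0.3057 0.062 ]
 [0.5873 0.1419 0.062 ]
 [0.5274 0.1282 0.062 ]
 [0.4907 0.2908 0.062 ]] [0.5389 0.2167 0.062 ]
[0.168  0.0614 0.1667]
bin y dir 102.76331579232446
rest [[ 0.5146 -0.0081  0.01  ]
 [ 0.4961 -0.0734  0.01  ]
 [ 0.4278 -0.0541  0.01  ]
 [ 0.4479  0.0123  0.01  ]] [ 0.4716 -0.0308  0.01  ]
-105.79192487810498
cap [[ 0.4672 -0.0273  0.109 ]] collar [[ 0.4665 -0.0268  0.048 ]]
(417.66666666666663, 240.0) [ 0.4672 -0.0269  0.1134]
(273.3333333333333, 216.0) [0.5246 0.2793 0.0713]
(288.3333333333333, 211.66666666666669) [0.533  0.2464 0.0709]
(303.3333333333333, 208.33333333333331) [0.5414 0.2134 0.0698]
(318.6666666666667, 205.0) [0.5476 0.1782 0.0692]
(331.66666666666663, 203.33333333333331) [0.556  0.148  0.0229]
(263.3333333333333, 210.0) [0.5387 0.3024 0.0642]
(array([[ 0.    ,  0.3228,  0.9465],
       [-0.    ,  0.9465, -0.3228],
       [-1.    , -0.    ,  0.    ]]), array([0.1856, 0.5442, 0.2313]))
```

```bash
python3 -m creep '1 -0.5 -4.3 4.3 0 0 0;1 -0.5 -4.3 4.3 0 0 0;1 -0.5 -4.3 4.3 0 0 0;1 -0.5 -4.3 4.3 0 0 0;1 -0.5 -4.3 4.3 0 0 0;1 -0.5 -4.3 4.3 0 0 0;1 -0.5 -4.3 4.3 0 0 0;1 -0.5 -4.3 4.3 0 0 0;1 0 -4.3 4.3 0 0 0;1 0 0 0 0 0 0'; python3 - <<'E'
from h import *
np.set_printoptions(precision=4,suppress=True)
print(ctrl.calibration("wrist"))
print(RT())
p,d=ctrl.camera("wrist"); cv2.imwrite("pics/w1.png",p)
E
```

```text
time_s: 2.05
eef_pos: [0.4347, 0.0402, 0.2747]
eef_rot: [0.701, 0.115, 0.694, -0.114]
wrist_force: [-0.2, 0.5, 0.1]
opening: 1.003
{'mtx': array([[335.3859,   0.    , 316.4082],
       [  0.    , 335.3859, 199.5031],
       [  0.    ,   0.    ,   1.    ]]), 'distortion': array([-0.0335,  0.    ,  0.    ,  0.    ,  0.    ]), 'tool_from_camera': array([[ 0.0007, -0.2815,  0.9596, -0.142 ],
       [ 1.    , -0.0009, -0.001 ,  0.0005],
       [ 0.0011,  0.9596,  0.2815, -0.0702],
       [ 0.    ,  0.    ,  0.    ,  1.    ]])}
(array([[ 0.0097,  0.3204,  0.9472],
       [ 0.0002,  0.9473, -0.3205],
       [-1.    ,  0.0033,  0.0091]]), array([0.4347, 0.0402, 0.2747]))
```

View pics/w1.png

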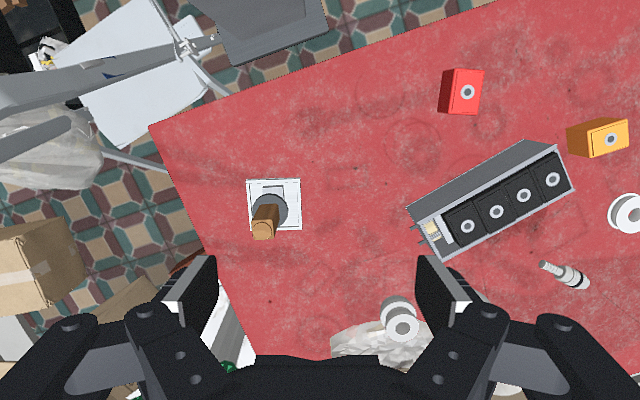

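```bash
python3 - <<'E'
import cv2
a=cv2.imread("pics/w1.png"); 
b=cv2.resize(a[165:255,225:325],None,fx=8,fy=6.6); 
cv2.imwrite("pics/w1t.png",cv2.resize(a[165:255,225:325],None,fx=6.6,fy=6.6,interpolation=cv2.INTER_CUBIC))
cv2.imwrite("pics/w1b.png",cv2.resize(a[130:270,395:585],None,fx=4.2,fy=4.2,interpolation=cv2.INTER_CUBIC))
E
```

```text
(no output)
```

View pics/w1t.png

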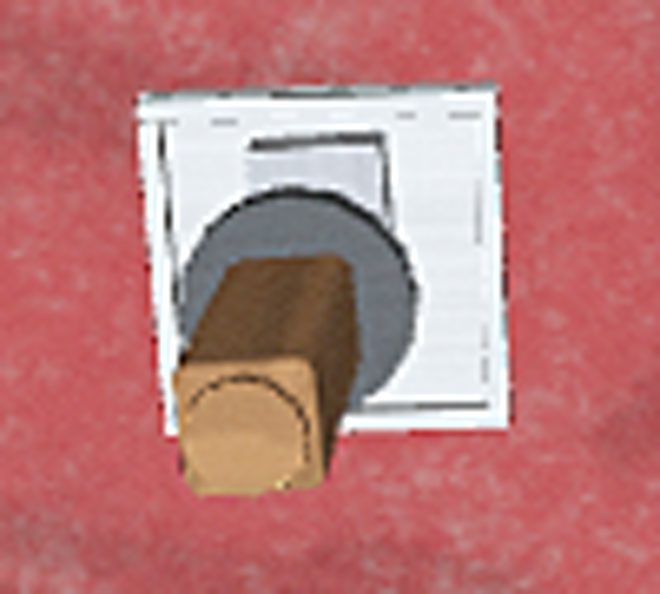

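View pics/w1b.png

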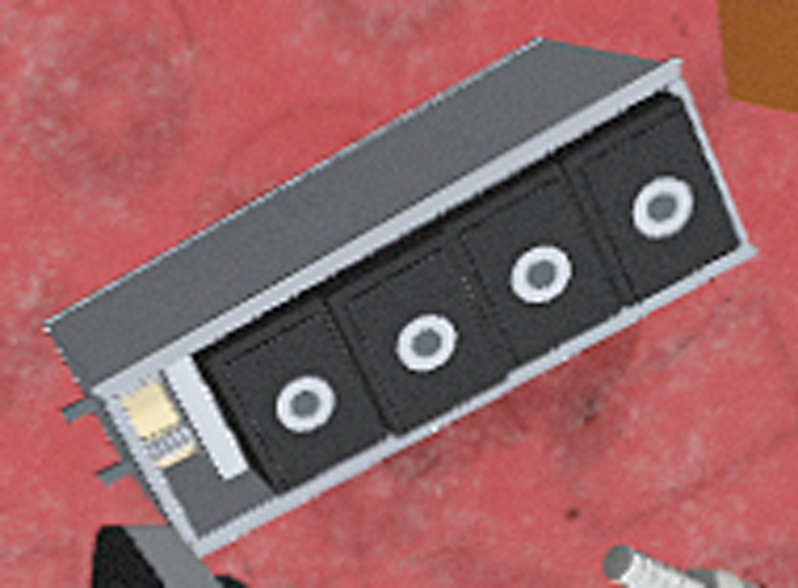

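```bash
python3 - <<'E'
from h import *
np.set_printoptions(precision=4,suppress=True)
f=lambda l:[(225+x/6.6,165+y/6.6) for x,y in l]
g=lambda l:[(395+x/4.2,130+y/4.2) for x,y in l]
ang=lambda v:np.degrees(np.arctan2(v[1],v[0]))
C=plane("wrist",f([(175,362),(314,356),(325,485),(195,492)]),.110); print(C,C.mean(0),[ang(C[i]-C[i-1]) for i in range(4)])
S=plane("wrist",f([(250,148),(385,137),(392,215)]),.016); print(S,[ang(S[1]-S[0]),ang(S[2]-S[1])],np.linalg.norm(S[1]-S[0]))
print("collar",plane("wrist",f([(298,304)]),.052))
R=plane("wrist",f([(138,96),(497,88),(510,427),(165,432)]),.010); print("rest",R,R.mean(0),[ang(R[i]-R[i-1]) for i in range(4)])
B=plane("wrist",g([(95,388),(680,62),(757,252),(197,555)]),.062); print("bin",B,B.mean(0),[ang(B[i]-B[i-1]) for i in range(4)],np.linalg.norm(B-np.roll(B,1,0),axis=1))
print(plane("wrist",g([(662,207),(541,273),(427,343),(305,404)]),.067))
E
```

```text
[[ 0.4536 -0.0302  0.11  ]
 [ 0.4592 -0.0105  0.11  ]
 [ 0.479  -0.0162  0.11  ]
 [ 0.4738 -0.0351  0.11  ]] [ 0.4664 -0.023   0.11  ] [np.float64(166.37484665944285), np.float64(73.95689328135956), np.float64(-16.24761255756379), np.float64(-105.31088112911524)]
[[ 0.4453 -0.0302  0.016 ]
 [ 0.4514 -0.0056  0.016 ]
 [ 0.4661 -0.0096  0.016 ]] [np.float64(76.08981050403699), np.float64(-15.280530577966612)] 0.025380393059126708
collar [[ 0.467  -0.0239  0.052 ]]
rest [[ 0.4303 -0.048   0.01  ]
 [ 0.4505  0.0166  0.01  ]
 [ 0.5159 -0.0037  0.01  ]
 [ 0.4951 -0.0686  0.01  ]] [ 0.473  -0.0259  0.01  ] [np.float64(162.36117665339998), np.float64(72.59793713992504), np.float64(-17.2896266950937), np.float64(-107.77324941149034)]
bin [[0.5303 0.1314 0.062 ]
 [0.4925 0.2956 0.062 ]
 [0.5503 0.3096 0.062 ]
 [0.5884 0.147  0.062 ]] [0.5404 0.2209 0.062 ] [np.float64(-164.9754965013756), np.float64(102.94877660764408), np.float64(13.669187783964686), np.float64(-76.82398252848222)] [0.0602 0.1685 0.0595 0.167 ]
[[0.5272 0.2831 0.067 ]
 [0.5347 0.2498 0.067 ]
 [0.5442 0.2175 0.067 ]
 [0.5507 0.1831 0.067 ]]
```

```bash
python3 -m creep '1 2.6 -1.7 1.7 -0.055 0.009 0;1 2.6 -1.7 1.7 0 0 0;1 2.6 -1.7 1.7 0 0 0;1 2 0 0 0 0 0;1 0 0 0 0 0 0;1 0 0 0 0 0 0'; python3 - <<'E'
from h import *
np.set_printoptions(precision=4,suppress=True)
print(RT()); print(ctrl.get_obs()["dq"])
p,d=ctrl.camera("wrist"); cv2.imwrite("pics/w2.png",p)
E
```

```text
time_s: 2.85
eef_pos: [0.4686, -0.0138, 0.1757]
eef_rot: [0.702, 0.093, 0.701, -0.088]
wrist_force: [-0.0, -0.6, 0.7]
opening: 0.999
(array([[ 0.0026,  0.254 ,  0.9672],
       [ 0.0062,  0.9672, -0.254 ],
       [-1.    ,  0.0067,  0.0009]]), array([ 0.4686, -0.0138,  0.1757]))
[ 0.0162 -0.0012  0.011   0.001   0.0041  0.004 ]
```

View pics/w2.png

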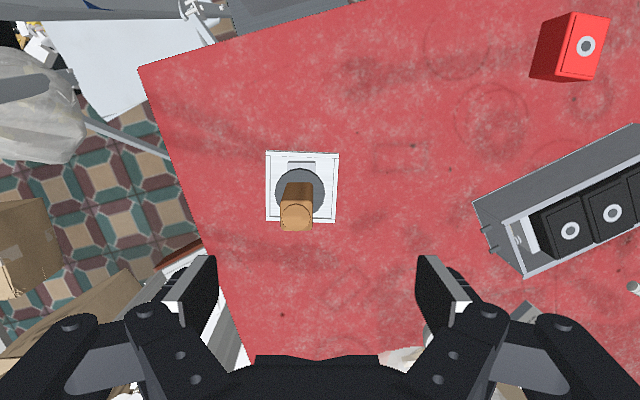

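```bash
python3 - <<'E'
from h import *
np.set_printoptions(precision=4,suppress=True)
a=cv2.imread("pics/w2.png"); cv2.imwrite("pics/w2t.png",cv2.resize(a[140:240,250:350],None,fx=6,fy=6,interpolation=cv2.INTER_CUBIC))
C=plane("wrist",[(296,215.5)],.113); print(C, totool(C[0]-RT()[1]))
E
```

```text
[[ 0.4661 -0.0261  0.113 ]] [ 0.0626 -0.0129  0.0006]
```

View pics/w2t.png

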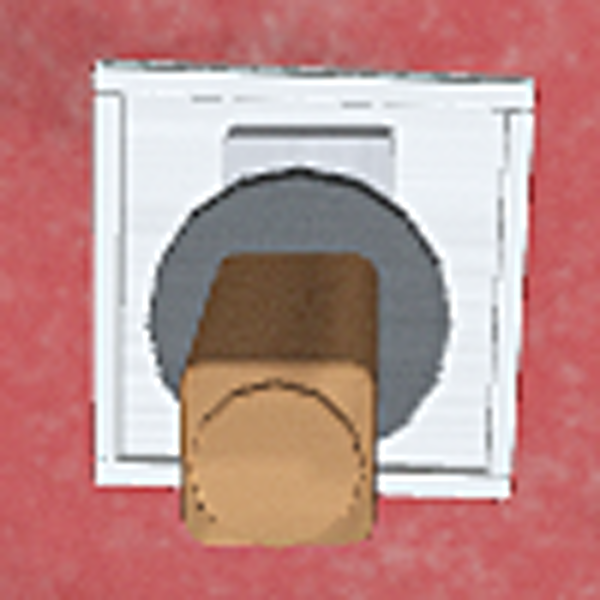

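```bash
python3 -m creep '1 2 -0.65 0.05 0 0 0;1 2 -0.65 0.05 0 0 0;1 0 0 0 0 0 0;1 0 0 0 0 0 0'; python3 - <<'E'
from h import *
np.set_printoptions(precision=4,suppress=True)
R,p=RT(); print(R,p)
print(totool(np.array([.4664,-.0261,.054])-p))
E
```

```text
time_s: 3.4
eef_pos: [0.4693, -0.0252, 0.14]
eef_rot: [0.705, 0.091, 0.698, -0.087]
wrist_force: [0.3, 0.5, 0.4]
opening: 1.001
[[ 0.0112  0.2507  0.968 ]
 [ 0.004   0.968  -0.2507]
 [-0.9999  0.0067  0.0098]] [ 0.4693 -0.0252  0.14  ]
[ 0.086  -0.0021 -0.0035]
```

```bash
python3 -m creep '1 2 -0.1 -0.15 0 0.011 -0.006;1 2 -0.1 -0.1 0 0 0;1 2 0 -0.1 0 0 0;1 0 0 0 0 0 0;1 0 0 0 0 0 0'; python3 - <<'E'
from h import *
np.set_printoptions(precision=4,suppress=True)
R,p=RT(); print(R,p)
print(totool(np.array([.4664,-.0261,.054])-p))
E
```

```text
time_s: 4.03
eef_pos: [0.4669, -0.0258, 0.0785]
eef_rot: [0.702, 0.089, 0.701, -0.089]
wrist_force: [-0.4, 0.2, 0.4]
opening: 1.003
[[ 0.0009  0.2496  0.9684]
 [-0.0006  0.9684 -0.2496]
 [-1.     -0.0004  0.001 ]] [ 0.4669 -0.0258  0.0785]
[ 0.0245 -0.0004 -0.0005]
```

```bash
python3 -m creep '1 1.3 0 0 0 0 0;1 1 0 -0.05 0 0 0;1 0 0 0 0 0 0;1 0 0 0 0 0 0' ; python3 - <<'E'
from h import *
np.set_printoptions(precision=4,suppress=True)
R,p=RT(); print(R,p); print(ctrl.get_obs()["wrist_force"])
E
```

```text
time_s: 4.53
eef_pos: [0.4674, -0.0259, 0.055]
eef_rot: [0.703, 0.089, 0.7, -0.089]
wrist_force: [0.9, -0.2, 0.2]
opening: 1.0
[[ 0.0029  0.2495  0.9684]
 [-0.0013  0.9684 -0.2495]
 [-1.     -0.0006  0.0031]] [ 0.4674 -0.0259  0.055 ]
[ 0.9118 -0.2255  0.1764]
```

```bash
python3 -m creep '0 0 0 0 0 0.003 0;0 0 0 0 0 0 0;0 0 0 0 0 0 0;0 0 0 0 0 0 0;0 0 0 0 0 0 0;0 0 0 0 0 0 0;0 0 0 0 0 0 0' ; python3 - <<'E'
from h import *
np.set_printoptions(precision=4,suppress=True)
R,p=RT(); print(R,p); print(ctrl.get_obs()["wrist_force"],ctrl.get_obs()["torque"])
E
```

```text
time_s: 5.4
eef_pos: [0.468, -0.026, 0.0558]
eef_rot: [0.702, 0.089, 0.701, -0.089]
wrist_force: [0.8, 0.4, 0.2]
opening: 0.248
[[ 0.0012  0.2495  0.9684]
 [-0.0009  0.9684 -0.2495]
 [-1.     -0.0006  0.0014]] [ 0.468  -0.026   0.0558]
[0.7896 0.4412 0.1936] [ 0.0119 -0.0827 -0.0364]
```

```bash
python3 -m creep '0 -1 0 0 0 0 0;0 -2 0 0 0 0 0;0 -2 0 0 0 0 0;0 -2 0 0 -0.12 0 0;0 -2 0 0 -0.12 0 0;0 -1 0 0 -0.12 0 0;0 0 0 0 -0.12 0 0;0 0 0 0 0 0 0;0 0 0 0 0 0 0' ; python3 - <<'E'
from h import *
np.set_printoptions(precision=4,suppress=True)
R,p=RT(); print(R,p); o=ctrl.get_obs();print(o["wrist_force"],o["torque"],o["opening"])
print("yaw",np.degrees(np.arctan2(R[1,1],R[0,1])))
print(totool(np.array([.548,.180,.16])-p))
E
```

```text
time_s: 6.52
eef_pos: [0.4666, -0.0255, 0.162]
eef_rot: [0.702, -0.085, 0.702, 0.084]
wrist_force: [0.4, 0.0, -1.8]
opening: 0.251
[[ 0.0002 -0.2373  0.9714]
 [-0.0007  0.9714  0.2373]
 [-1.     -0.0008  0.0001]] [ 0.4666 -0.0255  0.162 ]
[ 0.3604  0.0011 -1.8336] [-0.1086 -0.0327 -0.0126] 0.2506873097609458
yaw 103.72679356840449
[0.0019 0.1803 0.1279]
```

```bash
python3 -m creep '0 0 3 2.15 0 0 0;0 0 3.2 2.2 0 0 0;0 0 3.2 2.2 0 0 0;0 0 3.2 2.2 0 0 0;0 0 3 2.15 0 0 0;0 0 0 0 0 0 0;0 0 0 0 0 0 0' ; python3 - <<'E'
from h import *
np.set_printoptions(precision=4,suppress=True)
R,p=RT(); print(R,p); o=ctrl.get_obs();print(o["wrist_force"],o["torque"],o["opening"])
print("yaw",np.degrees(np.arctan2(R[1,1],R[0,1])))
print(totool(np.array([.548,.180,.16])-p))
im,d=ctrl.camera("wrist"); cv2.imwrite("pics/w3.png",im); np.save("w3.npy",d)
E
```

```text
time_s: 7.4
eef_pos: [0.5371, 0.1559, 0.1601]
eef_rot: [0.701, -0.08, 0.704, 0.079]
wrist_force: [0.0, 0.3, -1.7]
opening: 0.252
[[-0.0037 -0.2227  0.9749]
 [-0.0018  0.9749  0.2227]
 [-1.     -0.0009 -0.004 ]] [0.5371 0.1559 0.1601]
[ 0.0413  0.3012 -1.6883] [-0.0091  0.0066 -0.0023] 0.25227977374847554
yaw 102.86860965868311
[0.     0.0211 0.0161]
```

View pics/w3.png

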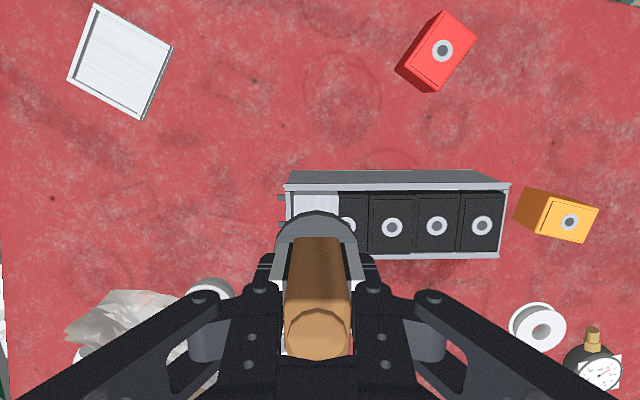

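```bash
python3 - <<'E'
import cv2
a=cv2.imread("pics/w3.png"); cv2.imwrite("pics/w3b.png",cv2.resize(a[155:275,270:530],None,fx=3,fy=3,interpolation=cv2.INTER_CUBIC))
E
```

```text
(no output)
```

View pics/w3b.png

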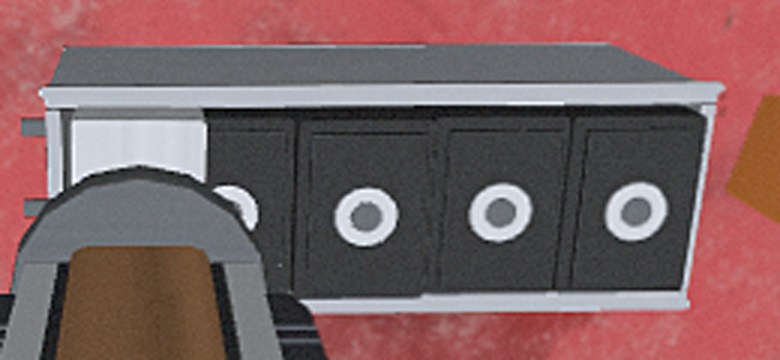

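```bash
python3 - <<'E'
from h import *
np.set_printoptions(precision=4,suppress=True)
R,p=RT()
f=lambda l:[(270+x/3,155+y/3) for x,y in l]
B=plane("wrist",f([(40,89),(723,86),(690,305),(330,309)]),.062); print(B)
ang=lambda v:np.degrees(np.arctan2(v[1],v[0]))
print(ang(B[1]-B[0]),ang(B[2]-B[3]),np.linalg.norm(B[1]-B[0]),np.linalg.norm(B[1]-B[2]))
u=(B[1]-B[0]);u/=np.linalg.norm(u); v=np.array([u[1],-u[0],0]); print("ctr",(B[1]+B[2])/2-.084*u, B[1]-.084*u+.0295*v)
# bush centres for several heights
for z in (.064,.068,.072): print(z,plane("wrist",f([(637,212),(500,212),(366,216)]),z))
P=cloud("wrist",np.load("w3.npy"))
for (x,y) in [(660,260),(600,260),(530,260),(470,260),(400,260),(320,260),(280,150)]:
    a,b=270+x/3,155+y/3; print(P[round(b)-2:round(b)+3,round(a)-2:round(a)+3].reshape(-1,3).mean(0))
E
```

```text
[[0.5314 0.1289 0.062 ]
 [0.4931 0.2937 0.062 ]
 [0.5509 0.3077 0.062 ]
 [0.5728 0.2146 0.062 ]]
103.10296382682762 103.24235218661757 0.16921698142182043 0.05950050157162797
ctr [0.541  0.2189 0.062 ] [0.5408 0.2186 0.062 ]
0.064 [[0.5288 0.2832 0.064 ]
 [0.5365 0.2488 0.064 ]
 [0.545  0.2158 0.064 ]]
0.068 [[0.5278 0.2808 0.068 ]
 [0.5354 0.247  0.068 ]
 [0.5438 0.2146 0.068 ]]
0.072 [[0.5268 0.2784 0.072 ]
 [0.5342 0.2452 0.072 ]
 [0.5425 0.2133 0.072 ]]
[0.5388 0.291  0.0685]
[0.5422 0.2759 0.0686]
[0.543  0.2539 0.0778]
[0.5494 0.2439 0.0684]
[0.5527 0.2253 0.0703]
[0.557  0.2062 0.0703]
[0.5321 0.1891 0.0674]
```

```bash
python3 -m creep '0 0 1.1 0.9 0 -0.004 0;0 0 1.1 0.9 0 0 0;0 1.2 0 0 0 0 0;0 1.2 0 0 0 0 0;0 0 0 0 0 0 0;0 0 0 0 0 0 0' ; cat > s.py <<'E'
from h import *
import sys
np.set_printoptions(precision=4,suppress=True)
F={1:(.5273,.2799),2:(.5350,.2467),3:(.5426,.2136),4:(.5503,.1805)}
R,p=RT(); o=ctrl.get_obs(); print("tilt",R[2,1],R[2,2],"yaw",np.degrees(np.arctan2(R[1,1],R[0,1])),"pos",p,"sole",p[2]-.0518)
print(o["time_s"],o["wrist_force"],o["torque"])
if len(sys.argv)>1:
    print("cm",100*totool(np.array([*F[int(sys.argv[1])],p[2]])-p))
E
python3 s.py 4
```

```text
time_s: 8.2
eef_pos: [0.5498, 0.1807, 0.1335]
eef_rot: [0.702, -0.078, 0.703, 0.077]
wrist_force: [0.2, 0.3, -1.7]
opening: 0.249
tilt -0.0007788094207326623 -0.0015562322076584922 yaw 102.624716596462 pos [0.5498 0.1807 0.1335] sole 0.08172773662364875
8.2 [ 0.2497  0.3404 -1.7426] [ 0.0169 -0.0342  0.0474]
cm [-0.     -0.0259  0.043 ]
```

```bash
for i in 1; do python3 -m creep '0 0.35 0 0 0 0 0;0 0.3 0 0 0 0 0;0 0.2 0 0 0 0 0'; done; python3 s.py 4
```

```text
time_s: 8.57
eef_pos: [0.5502, 0.1804, 0.1252]
eef_rot: [0.703, -0.078, 0.703, 0.077]
wrist_force: [0.2, -0.3, -1.5]
opening: 0.248
tilt -0.0009913527556482393 -0.0002656907420174881 yaw 102.60487364597714 pos [0.5502 0.1804 0.1252] sole 0.07343047845582336
8.575 [ 0.2409 -0.3231 -1.5361] [ 0.0668 -0.0472 -0.0024]
cm [-0.      0.0066  0.0066]
```

```bash
python3 -m creep '0 0.1 0 0 0 0 0;0 0.1 0 0 0 0 0'; python3 s.py 4
```

```text
time_s: 8.82
eef_pos: [0.5503, 0.1804, 0.1232]
eef_rot: [0.703, -0.078, 0.703, 0.077]
wrist_force: [-0.3, 1.1, -3.2]
opening: 0.248
tilt -0.0010497010365192183 -0.00017901362548278232 yaw 102.60553101233867 pos [0.5503 0.1804 0.1232] sole 0.07135217309664614
8.825 [-0.2674  1.0893 -3.1871] [0.0019 0.0112 0.0299]
cm [-0.      0.0097  0.0047]
```

```bash
python3 -m creep '0 0.1 0 0 0 0 0;0 0.1 0 0 0 0 0'; python3 s.py 4
```

```text
time_s: 9.07
eef_pos: [0.5504, 0.1804, 0.1212]
eef_rot: [0.703, -0.078, 0.703, 0.077]
wrist_force: [-0.3, -0.8, -1.8]
opening: 0.252
tilt -0.0010295743919395972 7.080521752350633e-05 yaw 102.60538816471511 pos [0.5504 0.1804 0.1212] sole 0.06935264394984238
9.075 [-0.2616 -0.7711 -1.7556] [ 0.0042  0.0031 -0.0316]
cm [-0.      0.0085 -0.0044]
```

```bash
python3 -m creep '0 0.1 0 0 0 0 0;0 0.1 0 0 0 0 0'; python3 s.py 4
```

```text
time_s: 9.32
eef_pos: [0.5506, 0.1803, 0.1195]
eef_rot: [0.703, -0.078, 0.703, 0.077]
wrist_force: [-1.4, -1.4, 2.0]
opening: 0.254
tilt -0.0013381772585945861 0.0005570744646297698 yaw 102.60979248583881 pos [0.5506 0.1803 0.1195] sole 0.06768483948876652
9.325 [-1.3604 -1.3758  1.972 ] [-0.2154  0.2079 -0.0301]
cm [-0.      0.0222 -0.0283]
```

```bash
python3 -m creep '0 0.1 0 0 0 0 0;0 0.1 0 0 0 0 0'; python3 s.py 4
```

```text
time_s: 9.57
eef_pos: [0.5509, 0.18, 0.118]
eef_rot: [0.703, -0.078, 0.702, 0.077]
wrist_force: [-0.7, -1.6, 2.0]
opening: 0.247
tilt -0.002119626314188938 0.0010585121301331935 yaw 102.6202315329926 pos [0.5509 0.18   0.118 ] sole 0.06624343995722758
9.575 [-0.7323 -1.5984  2.0312] [-0.3937  0.2157  0.0767]
cm [-0.0002  0.06   -0.0518]
```

```bash
python3 -m creep '0 0.1 0 0 0 0 0;0 0.1 0 0 0 0 0'; python3 s.py 4
```

```text
time_s: 9.82
eef_pos: [0.5511, 0.1795, 0.1162]
eef_rot: [0.703, -0.079, 0.702, 0.077]
wrist_force: [-0.6, -2.6, 1.7]
opening: 0.251
tilt -0.0029695621737158284 0.0012074509323275473 yaw 102.6195830410602 pos [0.5511 0.1795 0.1162] sole 0.06435046525784692
9.825 [-0.6031 -2.5924  1.7388] [-0.5387  0.2055 -0.0215]
cm [-0.0004  0.1131 -0.0605]
```

```bash
python3 - <<'E'
from h import *
im,d=ctrl.camera("wrist"); cv2.imwrite("pics/w4.png",cv2.resize(im[130:270,250:530],None,fx=2.8,fy=2.8,interpolation=cv2.INTER_CUBIC))
im,d=ctrl.camera("scene"); cv2.imwrite("pics/s4.png",cv2.resize(im[130:270,220:400],None,fx=4,fy=4,interpolation=cv2.INTER_CUBIC))
E
```

```text
(no output)
```

View pics/w4.png

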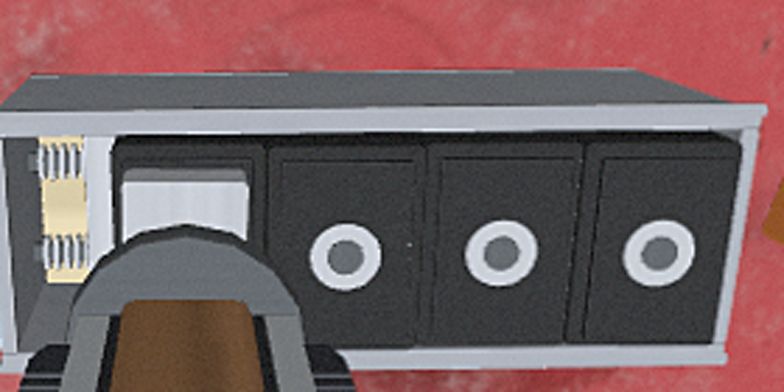

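View pics/s4.png

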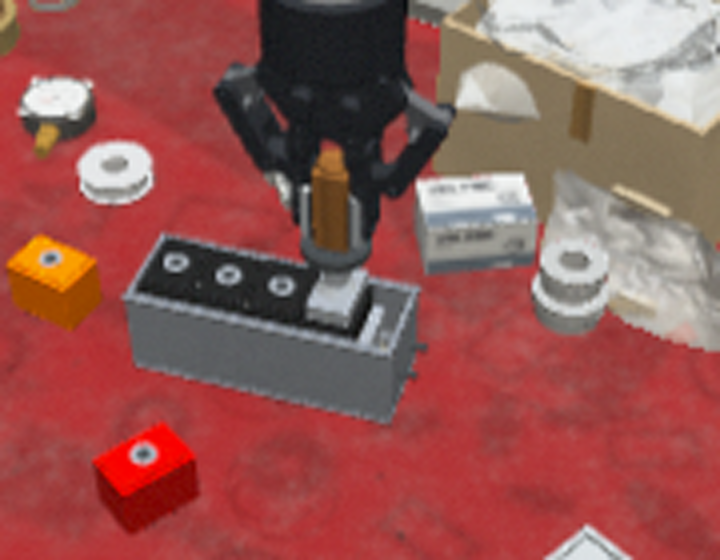

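```bash
python3 -m creep '0 0.1 0.05 0 0 0 0.003;0 0.1 0.05 -0.02 0 0 0'; python3 s.py 4
```

```text
time_s: 10.18
eef_pos: [0.5513, 0.1803, 0.1143]
eef_rot: [0.704, -0.078, 0.702, 0.078]
wrist_force: [0.2, -3.5, 1.6]
opening: 0.246
tilt -0.0002792058290885663 0.0022761530584480827 yaw 102.60718371324455 pos [0.5513 0.1803 0.1143] sole 0.062481431725167166
10.175 [ 0.1553 -3.5331  1.6357] [-0.5363  0.0182 -0.0736]
cm [-0.0002  0.045  -0.0883]
```

```bash
python3 -m creep '0 0.1 0.03 0 0 0 0;0 0.1 0.03 -0.02 0 0 0'; python3 s.py 4
```

```text
time_s: 10.42
eef_pos: [0.5513, 0.1808, 0.1123]
eef_rot: [0.704, -0.078, 0.702, 0.078]
wrist_force: [0.8, -3.6, 2.6]
opening: 0.25
tilt -0.0003763551023745343 0.003034618011227619 yaw 102.60116773394142 pos [0.5513 0.1808 0.1123] sole 0.06049569555555068
10.425 [ 0.7502 -3.5937  2.6093] [-0.5875 -0.0536  0.0639]
cm [-0.0003 -0.0121 -0.101 ]
```

```bash
python3 -m creep '0 0.1 0 -0.03 0 0.003 0;0 0.1 0 -0.03 0 0 0;0 0.1 0 0 0 0 0'; python3 s.py 4
```

```text
time_s: 10.8
eef_pos: [0.5515, 0.1806, 0.1103]
eef_rot: [0.703, -0.078, 0.702, 0.077]
wrist_force: [-2.5, -3.2, 9.0]
opening: 0.25
tilt -0.001081922459694587 0.0016079756417074487 yaw 102.60948668305149 pos [0.5515 0.1806 0.1103] sole 0.05850866462021251
10.8 [-2.5082 -3.1551  8.9819] [-0.6869  0.5268  0.0694]
cm [-0.0002  0.02   -0.1221]
```

```bash
python3 -m creep '0 0.1 0 -0.03 0 0.001 0;0 0.1 0 0 0 0 0'; python3 s.py 4
```

```text
time_s: 11.05
eef_pos: [0.5516, 0.1805, 0.1103]
eef_rot: [0.703, -0.078, 0.702, 0.077]
wrist_force: [-3.4, -4.3, 8.6]
opening: 0.249
tilt -0.0012645676640214154 0.0012572099553914695 yaw 102.62181688692391 pos [0.5516 0.1805 0.1103] sole 0.05845596449266087
11.05 [-3.4207 -4.2538  8.6383] [-0.7352  0.651  -0.0079]
cm [-0.0002  0.0243 -0.131 ]
```

```bash
python3 -m creep '0 0.1 0 -0.03 0 0.001 0;0 0.1 0 0 0 0 0'; python3 s.py 4
```

```text
time_s: 11.3
eef_pos: [0.5516, 0.1806, 0.1103]
eef_rot: [0.703, -0.078, 0.702, 0.077]
wrist_force: [-3.9, -2.5, 10.2]
opening: 0.25
tilt -0.0014068277850035338 0.0008950980552237531 yaw 102.63336852438796 pos [0.5516 0.1806 0.1103] sole 0.058450422397478524
11.3 [-3.92   -2.5049 10.1888] [-0.706   0.6606  0.004 ]
cm [-0.0001  0.0221 -0.1328]
```

```bash
python3 -m creep '0 -0.5 0 0 0 0 0;0 -1.2 0 0 0 0 0;0 -0.5 0.8 0 0 0 0;0 0 1.4 0 0 0 0;0 0 1.2 0 0 0 0;0 0 0 0 0 0 0'; python3 s.py 3;  python3 - <<'E'
from h import *
im,d=ctrl.camera("wrist"); cv2.imwrite("pics/w5.png",cv2.resize(im[130:270,250:530],None,fx=2.8,fy=2.8,interpolation=cv2.INTER_CUBIC))
E
```

```text
time_s: 12.05
eef_pos: [0.5414, 0.2183, 0.1317]
eef_rot: [0.702, -0.077, 0.704, 0.079]
wrist_force: [0.1, -0.2, -1.9]
opening: 0.251
tilt 0.0022615192602119666 -0.00256155640488398 yaw 102.66917099230197 pos [0.5414 0.2183 0.1317] sole 0.07988076904899323
12.05 [ 0.1457 -0.2198 -1.9436] [-0.0344  0.0002 -0.0011]
cm [-0.0011 -0.4807  0.0169]
```

View pics/w5.png

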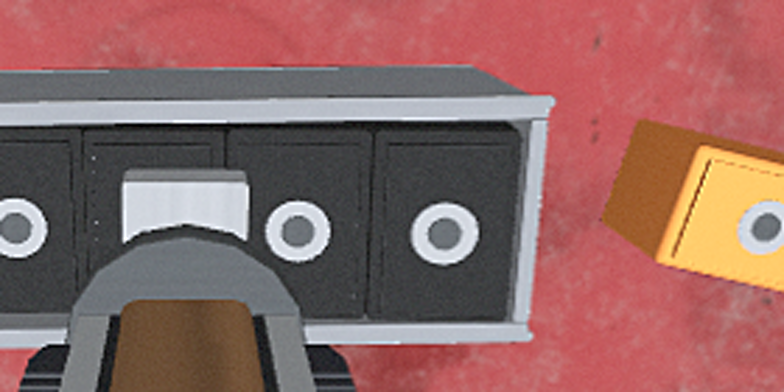

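```bash
python3 -m creep '0 0.2 -0.48 0 0 -0.003 -0.002;0 0.2 0 0 0 0 0;0 0.2 0 0 0 0 0;0 0.2 0 0 0 0 0'; python3 s.py 3
```

```text
time_s: 12.6
eef_pos: [0.5426, 0.2118, 0.1226]
eef_rot: [0.703, -0.078, 0.703, 0.077]
wrist_force: [-0.4, 0.4, -2.5]
opening: 0.25
tilt -0.00038374435841143084 -0.0002536291773438393 yaw 102.59356096873361 pos [0.5426 0.2118 0.1226] sole 0.07080860318930661
12.6 [-0.4219  0.3651 -2.5375] [ 0.0264  0.0127 -0.0109]
cm [-0.0001  0.1715  0.0363]
```

```bash
python3 -m creep '0 0.15 0 0 0 0 0;0 0.15 0 0 0 0 0;0 0.15 0 0 0 0 0'; python3 s.py 3
```

```text
time_s: 12.98
eef_pos: [0.5426, 0.2117, 0.1177]
eef_rot: [0.703, -0.078, 0.703, 0.077]
wrist_force: [0.2, 0.3, -2.4]
opening: 0.254
tilt -0.0003612135598721755 -0.00044072659176547235 yaw 102.5762247018962 pos [0.5426 0.2117 0.1177] sole 0.06586386542246547
12.975 [ 0.2257  0.3481 -2.4399] [ 0.0248 -0.051  -0.0242]
cm [-0.0001  0.1875  0.038 ]
```

```bash
python3 -m creep '0 0.15 0 0 0 0 0;0 0.15 0 0 0 0 0'; python3 s.py 3
```

```text
time_s: 13.22
eef_pos: [0.5428, 0.2116, 0.1148]
eef_rot: [0.703, -0.078, 0.703, 0.077]
wrist_force: [-0.6, -1.6, 2.5]
opening: 0.248
tilt -0.0008326625504093271 -0.00013489585498005496 yaw 102.5882777786696 pos [0.5428 0.2116 0.1148] sole 0.06299433118025792
13.225 [-0.6278 -1.6337  2.4642] [-0.3539  0.2194 -0.0168]
cm [-0.0002  0.2037  0.022 ]
```

```bash
python3 -m creep '0 -0.3 0 0 0 0 0;0 0 0.2 0 0 0 0;0 0.3 0 0 0 0 0;0 0.1 0 0 0 0 0'; python3 s.py 3
```

```text
time_s: 13.72
eef_pos: [0.5429, 0.2137, 0.1144]
eef_rot: [0.703, -0.078, 0.702, 0.077]
wrist_force: [-1.3, -2.8, 3.2]
opening: 0.252
tilt -0.0010295291324424055 0.001129500991595589 yaw 102.59307421927502 pos [0.5429 0.2137 0.1144] sole 0.06264817157635937
13.725 [-1.3482 -2.8419  3.2342] [-0.3784  0.1836 -0.0439]
cm [-0.     -0.0073 -0.0283]
```

```bash
python3 -m creep '0 0.1 0 0 0 0 0;0 0.1 0 0 0 0 0;0 0.1 0 0 0 0 0'; python3 s.py 3
```

```text
time_s: 14.1
eef_pos: [0.5433, 0.2133, 0.1126]
eef_rot: [0.703, -0.078, 0.702, 0.077]
wrist_force: [-1.3, -2.5, 4.7]
opening: 0.25
tilt -0.0019062021296674808 0.0015638893247114094 yaw 102.59178859726015 pos [0.5433 0.2133 0.1126] sole 0.060766475238056714
14.1 [-1.2881 -2.5341  4.7436] [-0.2837  0.5153  0.0232]
cm [-0.0002  0.0479 -0.06  ]
```

```bash
python3 -m creep '0 0.1 0 0 0 0 0;0 0.1 0 0 0 0 0'; python3 s.py 3
```

```text
time_s: 14.35
eef_pos: [0.5436, 0.2132, 0.1116]
eef_rot: [0.704, -0.078, 0.702, 0.077]
wrist_force: [-1.7, -0.8, 4.8]
opening: 0.251
tilt -0.002024735707208583 0.0021253480605966657 yaw 102.59281055495394 pos [0.5436 0.2132 0.1116] sole 0.0598361257784613
14.35 [-1.6874 -0.835   4.7853] [-0.1945  0.4283  0.0479]
cm [-0.0003  0.0579 -0.088 ]
```

```bash
python3 -m creep '0 0.1 0 -0.03 0 0.002 0.002;0 0.1 0 0 0 0 0;0 0.1 0 0 0 0 0'; python3 s.py 3
```

```text
time_s: 14.72
eef_pos: [0.5441, 0.2132, 0.1104]
eef_rot: [0.703, -0.077, 0.702, 0.078]
wrist_force: [-3.8, -2.8, 11.6]
opening: 0.25
tilt -8.758095738151117e-05 0.001790544805910066 yaw 102.59097641587815 pos [0.5441 0.2132 0.1104] sole 0.05859250553553129
14.725 [-3.8322 -2.7827 11.5624] [-0.4063  1.0501  0.011 ]
cm [-0.0003  0.0691 -0.1378]
```

```bash
python3 -m creep '0 0.1 0 0 0 0 0;0 0.1 0 0 0 0 0'; python3 s.py 3
```

```text
time_s: 14.98
eef_pos: [0.5441, 0.2132, 0.1104]
eef_rot: [0.703, -0.078, 0.702, 0.078]
wrist_force: [-4.1, -2.2, 10.6]
opening: 0.251
tilt -0.00021539012830371074 0.001523234816526442 yaw 102.60307902467649 pos [0.5441 0.2132 0.1104] sole 0.058561000042965466
14.975 [-4.0889 -2.1763 10.62  ] [-0.4277  1.0128  0.032 ]
cm [-0.0002  0.0697 -0.138 ]
```

```bash
python3 -m creep '0 -0.5 0 0 0 0 0;0 -1.2 0 0 0 0 0;0 -0.3 0.7 -0.1 0 0 0;0 0 1.2 0 0 0 0;0 0 1.1 0 0 0 0;0 0 0 0 0 -0.001 0;0 0 0 0 0 0 0'; python3 s.py 2
```

```text
time_s: 15.85
eef_pos: [0.5345, 0.2456, 0.1293]
eef_rot: [0.703, -0.077, 0.703, 0.078]
wrist_force: [0.1, -0.2, -2.7]
opening: 0.249
tilt 0.0013800999867958075 0.0003050805978143112 yaw 102.6572918619225 pos [0.5345 0.2456 0.1293] sole 0.07745103762678353
15.85 [ 0.1153 -0.2091 -2.6842] [ 0.0493  0.0536 -0.0093]
cm [0.0002 0.096  0.0704]
```

```bash
python3 -m creep '0 0.2 0.1 0.07 0 0 -0.001;0 0.2 0 0 0 0 0;0 0.2 0 0 0 0 0;0 0.15 0 0 0 0 0;0 0.15 0 0 0 0 0'; python3 s.py 2
```

```text
time_s: 16.48
eef_pos: [0.5352, 0.246, 0.1193]
eef_rot: [0.703, -0.078, 0.703, 0.078]
wrist_force: [0.2, 0.0, -2.0]
opening: 0.251
tilt 6.81227059915468e-05 -0.00013790340408725843 yaw 102.59436364235567 pos [0.5352 0.246  0.1193] sole 0.06750723895721204
16.475 [ 0.2489  0.0404 -2.0034] [-0.0458  0.0364  0.1024]
cm [ 0.      0.0757 -0.0033]
```

```bash
python3 -m creep '0 0.15 0 0 0 0 0;0 0.15 0 0 0 0 0;0 0.1 0 0 0 0 0'; python3 s.py 2
```

```text
time_s: 16.85
eef_pos: [0.5354, 0.2465, 0.1158]
eef_rot: [0.703, -0.077, 0.703, 0.078]
wrist_force: [-0.2, 0.8, 0.7]
opening: 0.25
tilt 0.0010968202722448778 0.0006171272505794412 yaw 102.5820608341672 pos [0.5354 0.2465 0.1158] sole 0.06395697237650858
16.85 [-0.217   0.804   0.7054] [ 0.1871  0.2475 -0.0335]
cm [ 0.      0.0257 -0.0349]
```

```bash
python3 -m creep '0 0.1 0 0 0 0 0;0 0.1 0 0 0 0 0;0 0.1 0 0 0 0 0'; python3 s.py 2
```

```text
time_s: 17.23
eef_pos: [0.5355, 0.247, 0.1131]
eef_rot: [0.703, -0.077, 0.702, 0.078]
wrist_force: [-0.1, -0.2, 0.3]
opening: 0.246
tilt 0.0016240075013408545 0.0014334261529087011 yaw 102.59838682605492 pos [0.5355 0.247  0.1131] sole 0.061298861776061614
17.225 [-0.1154 -0.1612  0.2784] [ 0.1937  0.1224 -0.0002]
cm [-0.0001 -0.0194 -0.0592]
```

```bash
python3 -m creep '0 0.1 0 -0.03 0 0.001 -0.001;0 0.1 0 0 0 0 0;0 0.1 0 0 0 0 0'; python3 s.py 2
```

```text
time_s: 17.6
eef_pos: [0.5358, 0.2471, 0.1106]
eef_rot: [0.703, -0.077, 0.702, 0.078]
wrist_force: [-2.9, 1.4, 7.1]
opening: 0.246
tilt 0.0005995475509530113 0.0015007349804920245 yaw 102.5939829134526 pos [0.5358 0.2471 0.1106] sole 0.05882110453891183
17.6 [-2.8599  1.407   7.1354] [ 0.3654  0.6494 -0.011 ]
cm [-0.0001 -0.0181 -0.0819]
```

```bash
python3 -m creep '0 0.1 0 0 0 0 0;0 0.1 0 0 0 0 0'; python3 s.py 2
```

```text
time_s: 17.85
eef_pos: [0.5359, 0.2472, 0.1104]
eef_rot: [0.703, -0.077, 0.702, 0.078]
wrist_force: [-4.5, 0.6, 8.8]
opening: 0.246
tilt 0.0006327995429845634 0.0016561359504068673 yaw 102.60104441380952 pos [0.5359 0.2472 0.1104] sole 0.0586182850418427
17.85 [-4.5129  0.5863  8.79  ] [0.116  0.8894 0.0764]
cm [-0.0002 -0.027  -0.102 ]
```

Down at the same level. One more press, then foot 1.

```bash
python3 -m creep '0 0.12 0 0 0 0 0;0 0.12 0 0 0 0 0'; python3 s.py 2; python3 -m creep '0 -0.5 0 0 0 0 0;0 -1.2 0 0 0 0 0;0 -0.3 0.7 -0.1 0 0 0;0 0 1.2 0 0 0 0;0 0 1.1 0 0 0 0;0 0 0 0 0 0 0;0 0 0 0 0 0 0'; python3 s.py 1
```

```text
time_s: 18.1
eef_pos: [0.536, 0.2473, 0.1103]
eef_rot: [0.703, -0.077, 0.702, 0.078]
wrist_force: [-3.7, -0.0, 9.8]
opening: 0.25
tilt 0.000490602461900233 0.0016533679182549887 yaw 102.61316853459081 pos [0.536  0.2473 0.1103] sole 0.05851807345246711
18.1 [-3.6589 -0.0331  9.7516] [ 0.1296  1.0985 -0.0048]
cm [-0.0002 -0.0326 -0.1099]
time_s: 18.98
eef_pos: [0.5269, 0.2781, 0.1298]
eef_rot: [0.703, -0.078, 0.703, 0.078]
wrist_force: [0.1, 0.6, -1.6]
opening: 0.247
tilt -0.0007772706604455004 -0.0005093393003926527 yaw 102.6703357938167 pos [0.5269 0.2781 0.1298] sole 0.07802762218368371
18.975 [ 0.146   0.5588 -1.6476] [-0.0338 -0.0215  0.0203]
cm [-0.0002  0.167   0.0743]
```

```bash
python3 -m creep '0 0.2 0.1 0.05 0 0 0;0 0.2 0 0 0 0 0;0 0.2 0 0 0 0 0;0 0.15 0 0 0 0 0;0 0.15 0 0 0 0 0'; python3 s.py 1;python3 - <<'E'
from h import *
im,d=ctrl.camera("wrist"); cv2.imwrite("pics/w6.png",cv2.resize(im[130:270,200:480],None,fx=2.8,fy=2.8,interpolation=cv2.INTER_CUBIC))
E
```

```text
time_s: 19.6
eef_pos: [0.5273, 0.2784, 0.1198]
eef_rot: [0.702, -0.078, 0.703, 0.077]
wrist_force: [-0.7, 0.4, -2.5]
opening: 0.251
tilt -0.0010856083834268615 -0.0013264228218051732 yaw 102.60649833077781 pos [0.5273 0.2784 0.1198] sole 0.06795013640086572
19.6 [-0.6925  0.4484 -2.4889] [-0.0348 -0.0225 -0.0057]
cm [-0.0002  0.149   0.0344]
```

View pics/w6.png

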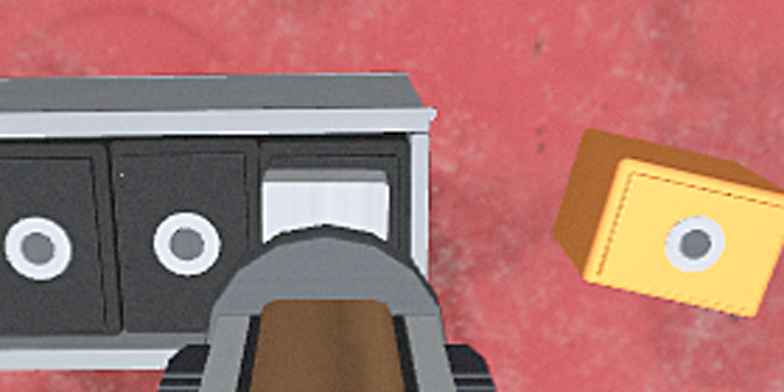

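```bash
python3 -m creep '0 0 0.18 0 0 -0.001 0.001;0 0.1 0 0 0 0 0;0 0.1 0 0 0 0 0'; python3 s.py 1
```

```text
time_s: 20.02
eef_pos: [0.5268, 0.2803, 0.1176]
eef_rot: [0.703, -0.078, 0.703, 0.078]
wrist_force: [0.1, 0.0, -2.9]
opening: 0.253
tilt -6.233238765196436e-06 -0.00024544040751933727 yaw 102.60997723111764 pos [0.5268 0.2803 0.1176] sole 0.06578156975586676
20.025 [ 0.055   0.0108 -2.8567] [ 0.0068 -0.0091  0.0068]
cm [-0.     -0.0485  0.0375]
```

```bash
python3 -m creep '0 0.1 0 0 0 0 0;0 0.1 0 0 0 0 0;0 0.1 0 0 0 0 0'; python3 s.py 1
```

```text
time_s: 20.4
eef_pos: [0.5272, 0.2804, 0.1156]
eef_rot: [0.703, -0.078, 0.703, 0.078]
wrist_force: [-1.7, -1.2, 4.7]
opening: 0.25
tilt -4.321419456881914e-05 0.0005022210020563245 yaw 102.61682083454771 pos [0.5272 0.2804 0.1156] sole 0.06383451019532774
20.4 [-1.7352 -1.1867  4.7187] [-0.1869  0.6096  0.0713]
cm [ 0.     -0.0489 -0.0004]
```

```bash
python3 -m creep '0 0.1 0 0 0 0 0;0 0.1 0 0 0 0 0;0 0.1 0 0 0 0 0'; python3 s.py 1
```

```text
time_s: 20.78
eef_pos: [0.5274, 0.2805, 0.1149]
eef_rot: [0.703, -0.078, 0.702, 0.078]
wrist_force: [-2.0, -0.5, 7.4]
opening: 0.246
tilt -0.00019451198022092664 0.0010731267853777426 yaw 102.63225989595497 pos [0.5274 0.2805 0.1149] sole 0.06313666844543506
20.775 [-2.0144 -0.5493  7.435 ] [-0.2372  0.7953  0.0206]
cm [-0.     -0.0506 -0.0267]
```

```bash
python3 -m creep '0 0.13 0 -0.03 0 0.001 0;0 0.13 0 0 0 0 0;0 0.13 0 0 0 0 0'; python3 s.py 1
```

```text
time_s: 21.15
eef_pos: [0.5278, 0.2806, 0.1141]
eef_rot: [0.703, -0.078, 0.702, 0.078]
wrist_force: [-3.8, -1.7, 9.5]
opening: 0.251
tilt -0.0003337500625681389 0.0014902922183152034 yaw 102.64669480057312 pos [0.5278 0.2806 0.1141] sole 0.06233732734675769
21.15 [-3.816  -1.672   9.5013] [-0.2714  0.8937 -0.0305]
cm [-0.0001 -0.0537 -0.0586]
```

```bash
python3 -m creep '0 0.13 0 -0.03 0 0 0;0 0.13 0 0 0 0 0;0 0.13 0 0 0 0 0'; python3 s.py 1
```

```text
time_s: 21.52
eef_pos: [0.5279, 0.2806, 0.1138]
eef_rot: [0.704, -0.078, 0.702, 0.078]
wrist_force: [-3.2, -0.7, 6.5]
opening: 0.246
tilt -0.00047688945529343607 0.0026197210854751463 yaw 102.66087712773546 pos [0.5279 0.2806 0.1138] sole 0.06201047025042962
21.525 [-3.155  -0.7225  6.4826] [-0.1938  0.8674  0.0101]
cm [-0.0002 -0.0586 -0.0787]
```

```bash
python3 -m creep '0 0.13 0 -0.03 0 0 0;0 0.13 0 0 0 0 0;0 0.13 0 0 0 0 0'; python3 s.py 1
```

```text
time_s: 21.9
eef_pos: [0.528, 0.2807, 0.1136]
eef_rot: [0.704, -0.078, 0.702, 0.078]
wrist_force: [-5.3, -1.1, 10.0]
opening: 0.247
tilt -0.0007154574784941359 0.0034357213997381897 yaw 102.68123892801833 pos [0.528  0.2807 0.1136] sole 0.061833417514662425
21.9 [-5.307  -1.1139 10.026 ] [-0.3301  1.1471  0.0475]
cm [-0.0003 -0.0617 -0.0876]
```

```bash
python3 - <<'E'
from h import *
im,d=ctrl.camera("wrist"); cv2.imwrite("pics/w7.png",cv2.resize(im[150:250,260:400],None,fx=5.6,fy=5.6,interpolation=cv2.INTER_CUBIC))
im,d=ctrl.camera("scene"); cv2.imwrite("pics/s7.png",cv2.resize(im[170:250,230:340],None,fx=6.5,fy=6.5,interpolation=cv2.INTER_CUBIC))
E
```

```text
(no output)
```

View pics/w7.png

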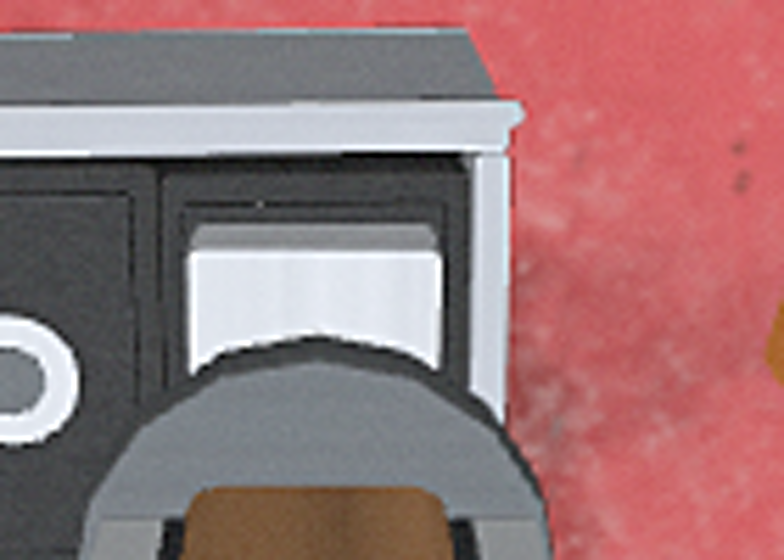

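View pics/s7.png

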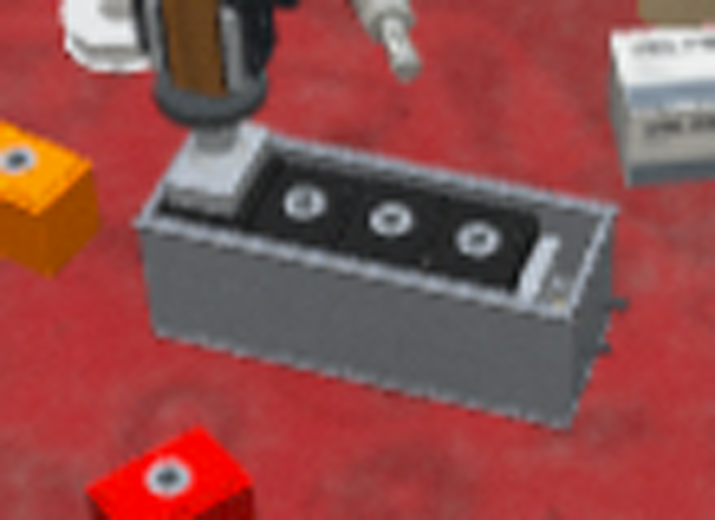

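```bash
python3 -m creep '0 -0.4 0 0 0 0 0;0 0 -0.06 -0.1 0 0.001 0;0 0 0 0 0 0 0'; python3 s.py 1
```

```text
time_s: 22.38
eef_pos: [0.5271, 0.2798, 0.1172]
eef_rot: [0.704, -0.078, 0.702, 0.078]
wrist_force: [-0.3, 0.4, -2.6]
opening: 0.252
tilt -0.0006657299800690575 0.0026308891063723805 yaw 102.67833229708512 pos [0.5271 0.2798 0.1172] sole 0.06542256542824594
22.375 [-0.2999  0.3847 -2.6216] [-0.0189  0.0081 -0.03  ]
cm [0.0001 0.0037 0.0239]
```

```bash
python3 -m creep '0 0.15 0 -0.05 0 0.0035 0;0 0.15 0 0 0 0 0;0 0.12 0 0 0 0 0;0 0.12 0 0 0 0 0'; python3 s.py 1
```

```text
time_s: 22.88
eef_pos: [0.5268, 0.2797, 0.1129]
eef_rot: [0.702, -0.078, 0.703, 0.078]
wrist_force: [-2.9, -1.4, 4.3]
opening: 0.249
tilt -0.000820013860667615 -0.001130861366574809 yaw 102.67863775300982 pos [0.5268 0.2797 0.1129] sole 0.06112666550647523
22.875 [-2.8803 -1.3602  4.2865] [-0.2591  0.7186  0.0053]
cm [-0.0001  0.0127  0.0491]
```

```bash
python3 -m creep '0 0.15 0 -0.03 0 0 0;0 0.15 0 -0.03 0 0 0;0 0.15 0 0 0 0 0'; python3 s.py 1
```

```text
time_s: 23.25
eef_pos: [0.5271, 0.2798, 0.1124]
eef_rot: [0.703, -0.079, 0.703, 0.078]
wrist_force: [-2.3, -1.3, 6.9]
opening: 0.25
tilt -0.0010248250231015416 0.00039218236023680353 yaw 102.69944869807043 pos [0.5271 0.2798 0.1124] sole 0.06059237442589191
23.25 [-2.2564 -1.2738  6.9152] [-0.2823  0.7943 -0.0163]
cm [0.     0.0058 0.0223]
```

```bash
python3 -m creep '0 0.15 0 -0.03 0 0 0;0 0.15 0 -0.03 0 0 0;0 0.15 0 0 0 0 0'; python3 s.py 1
```

```text
time_s: 23.62
eef_pos: [0.5272, 0.2798, 0.1122]
eef_rot: [0.703, -0.079, 0.702, 0.078]
wrist_force: [-4.2, -1.2, 10.0]
opening: 0.252
tilt -0.0013889042897705373 0.0015509237893114314 yaw 102.72515840293589 pos [0.5272 0.2798 0.1122] sole 0.06041888510291904
23.625 [-4.1834 -1.2019 10.0476] [-0.3687  1.1404  0.0569]
cm [0.     0.0043 0.0143]
```

```bash
python3 -m creep '0 0.18 0 -0.03 0 0.002 0.001;0 0.18 0 -0.03 0 0.001 0;0 0.18 0 0 0 0 0'; python3 s.py 1
```

```text
time_s: 24.0
eef_pos: [0.5276, 0.28, 0.1114]
eef_rot: [0.703, -0.079, 0.702, 0.078]
wrist_force: [-3.7, -2.1, 10.0]
opening: 0.248
tilt -0.0006284131320656167 0.000678247282243527 yaw 102.75025220458649 pos [0.5276 0.28   0.1114] sole 0.0595854810387019
24.0 [-3.6599 -2.1117  9.9639] [-0.3505  1.0335  0.0067]
cm [-0.     -0.0013 -0.0362]
```

```bash
python3 -m creep '0 0.18 0 -0.03 0 0.001 0;0 0.18 0 -0.03 0 0.001 0;0 0.18 0 0 0 0 0'; python3 s.py 1
```

```text
time_s: 24.38
eef_pos: [0.5278, 0.2801, 0.1113]
eef_rot: [0.703, -0.079, 0.703, 0.078]
wrist_force: [-4.3, -1.6, 9.8]
opening: 0.243
tilt -0.001002450775204583 -0.00012608079426218444 yaw 102.76963534613087 pos [0.5278 0.2801 0.1113] sole 0.059494085935724514
24.375 [-4.331  -1.6447  9.7708] [-0.3489  1.0645  0.0491]
cm [ 0.     -0.0042 -0.0535]
```

```bash
python3 - <<'E'
from h import *
im,d=ctrl.camera("wrist"); cv2.imwrite("pics/w8.png",im)
a=cv2.imread("pics/w3.png")
s=cv2.hconcat([a[190:390,250:390],im[190:390,250:390]]); cv2.imwrite("pics/cmp.png",cv2.resize(s,None,fx=2.8,fy=2.8,interpolation=cv2.INTER_CUBIC))
# template shift of the grip/cap region and collar
for n,(r0,r1,c0,c1) in {"cap":(305,355,287,347),"collar":(212,245,280,352)}.items():
    t=a[r0:r1,c0:c1]; S=im[r0-10:r1+10,c0-10:c1+10]
    m=cv2.matchTemplate(S,t,cv2.TM_CCOEFF_NORMED); print(n,cv2.minMaxLoc(m))
E
```

```text
cap (-0.16145910322666168, 0.9670144319534302, (9, 20), (10, 10))
collar (-0.2202179878950119, 0.6012296080589294, (3, 1), (10, 10))
```

View pics/cmp.png

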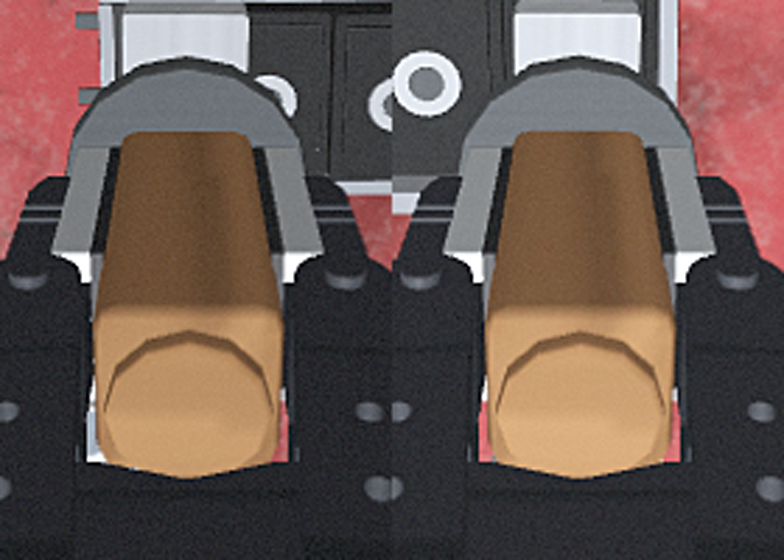

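```bash
python3 -m creep '0 0.22 0 -0.03 0 0 0.001;0 0.22 0 -0.03 0 0.001 0;0 0.22 0 0 0 0 0'; python3 s.py 1
```

```text
time_s: 24.8
eef_pos: [0.5279, 0.2801, 0.1111]
eef_rot: [0.703, -0.079, 0.703, 0.079]
wrist_force: [-6.5, -2.9, 15.5]
opening: 0.25
tilt -0.0005955077315201035 -3.882113979170043e-05 yaw 102.80139623682074 pos [0.5279 0.2801 0.1111] sole 0.05932268520985369
24.8 [-6.4534 -2.8588 15.5405] [-0.5275  1.6619  0.0034]
cm [ 0.     -0.0024 -0.0643]
```

```bash
python3 -m creep '0 0.22 0 -0.05 0 0 0;0 0.22 0 -0.03 0 0.001 0;0 0.22 0 0 0 0 0'; python3 s.py 1
```

```text
time_s: 25.18
eef_pos: [0.5279, 0.2801, 0.1111]
eef_rot: [0.703, -0.079, 0.703, 0.079]
wrist_force: [-6.6, -2.3, 15.5]
opening: 0.251
tilt -0.001078514521387658 0.00035492888826815783 yaw 102.8268090688869 pos [0.5279 0.2801 0.1111] sole 0.05931869322900367
25.175 [-6.6285 -2.2739 15.4688] [-0.5418  1.6811 -0.0588]
cm [-0.     -0.0072 -0.0626]
```

```bash
python3 -m creep '0 -0.5 0 0 0 0 0;0 -2 0 0 0 0 0;0 -1.5 -1 -2 0 0 0;0 0 -1 -2 0 0 0;0 0 -1 -1 0 0 0;0 0 0 0 0 0 0;0 0 0 0 0 0 0'; python3 s.py 1; python3 - <<'E'
from h import *
o=ctrl.get_obs()
im,d=ctrl.camera("wrist"); cv2.imwrite("pics/w9.png",im); np.save("w9.npy",d); np.savez("w9o.npz",eef_rot=o["eef_rot"],eef_pos=o["eef_pos"])
E
```

```text
time_s: 26.05
eef_pos: [0.4859, 0.2389, 0.1521]
eef_rot: [0.703, -0.079, 0.702, 0.079]
wrist_force: [0.0, 0.1, -1.4]
opening: 0.252
tilt -0.0008174512624691405 0.0020908329489174315 yaw 102.80852446278091 pos [0.4859 0.2389 0.1521] sole 0.10032810645134026
26.05 [ 0.0365  0.078  -1.3681] [-0.0002 -0.0249 -0.0525]
cm [0.0078 3.0786 4.9483]
```

View pics/w9.png

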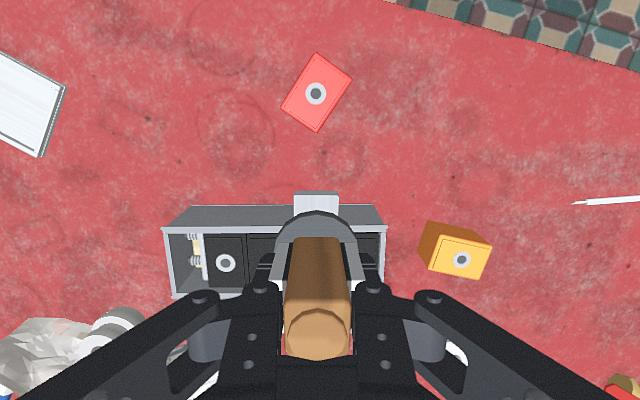

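```bash
python3 -m creep '0 -1 -0.5 3 0 0 0;0 -1 -0.5 3 0 0 0;0 -1 -0.5 3 0 0 0;0 0 -0.5 2 0 0 0;0 0 0 0 0 0 0;0 0 0 0 0 0 0'; python3 s.py 1; python3 - <<'E'
from h import *
o=ctrl.get_obs()
im,d=ctrl.camera("wrist"); cv2.imwrite("pics/w9.png",im); np.save("w9.npy",d); np.savez("w9o.npz",eef_rot=o["eef_rot"],eef_pos=o["eef_pos"])
cv2.imwrite("pics/w9b.png",cv2.resize(im[100:260,160:460],None,fx=2.6,fy=2.6,interpolation=cv2.INTER_CUBIC))
E
```

```text
time_s: 26.85
eef_pos: [0.601, 0.2461, 0.1802]
eef_rot: [0.702, -0.08, 0.703, 0.079]
wrist_force: [0.0, -0.1, -1.6]
opening: 0.254
tilt -0.00012989485066228212 -0.001365590178575904 yaw 102.91818012568037 pos [0.601  0.2461 0.1802] sole 0.12836870411161244
26.85 [ 0.033  -0.056  -1.5787] [ 0.0155 -0.0124  0.0322]
cm [ 0.0081  4.946  -6.424 ]
```

View pics/w9b.png

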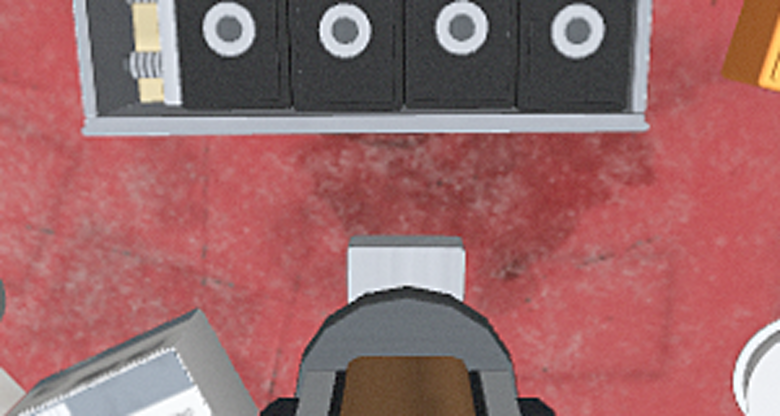

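```bash
cat > feet.py <<'E'
from h import *
np.set_printoptions(precision=4,suppress=True)
z=np.load("w9o.npz"); o=dict(z); d=np.load("w9.npy"); P=cloud("wrist",d,o).reshape(-1,3); P=P[(d.reshape(-1)>0)]
c=np.array([.5405,.2185]); a=np.radians(103); u=np.array([np.cos(a),np.sin(a)]); v=np.array([u[1],-u[0]])
q=P[:,:2]-c; by=q@u; bx=q@v
for i,y0 in enumerate((63,29,-5,-39)):
    m=(abs(by-y0/1e3)<.012)&(abs(bx)<.018)&(np.hypot(by-y0/1e3,bx)>.010)&(P[:,2]>.045)&(P[:,2]<.08)
    A=np.c_[np.ones(m.sum()),bx[m],by[m]-y0/1e3]; s,*_=np.linalg.lstsq(A,P[m,2],rcond=None); r=P[m,2]-A@s
    print("foot",i+1,m.sum(),"h",s[0],"slopes",s[1:],"med",np.median(P[m,2]),"rms",r.std())
m=(abs(by)<.07)&(abs(bx)>.026)&(abs(bx)<.029)&(P[:,2]>.05);print("rim",np.median(P[m&(bx>0),2]),np.median(P[m&(bx<0),2]))
m=(abs(by)<.07)&(bx>.04)&(bx<.07)&(P[:,2]<.02);print("table",np.median(P[m,2]))
E
python3 feet.py
```

```text
foot 1 983 h 0.058774233746544176 slopes [-0.0117 -0.002 ] med 0.05878049829228893 rms 0.0007174301067308683
foot 2 993 h 0.05783735264733779 slopes [ 0.0017 -0.0054] med 0.05779098207617184 rms 0.0006829601068136966
foot 3 975 h 0.05828061856607289 slopes [-0.0078  0.0063] med 0.05826854312404145 rms 0.0006884406019524924
foot 4 954 h 0.058377286826478095 slopes [-0.006   0.0081] med 0.058400326970401956 rms 0.0006888000951109232
rim 0.0609919645563024 0.061470572111945954
table -0.0005414036031332337
```

```bash
python3 -m creep '0 0 1.6 -2.1 0 0 0;0 0 1.6 -2.1 0 0 0;0 0 1.6 -2.1 0 0 0;0 1.5 0 0 0 0 0;0 1.5 0 0 0 0 0;0 1.5 0 0 0 0 0;0 0.7 0 0 0 0 0;0 0 0 0 0 0 0;0 0 0 0 0 0 0'; python3 s.py 1
```

```text
time_s: 28.02
eef_pos: [0.524, 0.2784, 0.1233]
eef_rot: [0.701, -0.08, 0.704, 0.079]
wrist_force: [0.0, -0.4, -1.5]
opening: 0.25
tilt -0.0005932668471135133 -0.004562467213791888 yaw 102.88998679443748 pos [0.524  0.2784 0.1233] sole 0.07148903878303348
28.025 [ 0.0106 -0.3728 -1.5232] [0.0315 0.0245 0.0061]
cm [-0.0016  0.0764  0.3511]
```

```bash
python3 -m creep '0 0.4 0.08 0.3 0 -0.004 0.0005;0 0.4 0 0 0 0 0;0 0.15 0 0 0 0 0;0 0 0 0 0 0 0'; python3 s.py 1
```

```text
time_s: 28.52
eef_pos: [0.5279, 0.2801, 0.1143]
eef_rot: [0.703, -0.079, 0.702, 0.079]
wrist_force: [0.9, -0.0, -1.3]
opening: 0.249
tilt 6.974572420313796e-05 0.0018569304391636288 yaw 102.88599345617516 pos [0.5279 0.2801 0.1143] sole 0.06246184621463305
28.525 [ 0.8604 -0.0406 -1.3208] [-0.0071  0.0795  0.0116]
cm [-0.0001 -0.0069 -0.0636]
```

```bash
python3 -m creep '0 0.12 0 -0.06 0 0.001 0;0 0.12 0 0 0 0.001 0;0 0.12 0 -0.05 0 0 0;0 0.15 0 -0.05 0 0 0'; python3 s.py 1
```

```text
time_s: 29.02
eef_pos: [0.5274, 0.28, 0.1111]
eef_rot: [0.703, -0.079, 0.702, 0.08]
wrist_force: [-3.1, -2.4, 4.3]
opening: 0.25
tilt 3.6886644361910914e-05 0.002254167072911928 yaw 102.89627124647811 pos [0.5274 0.28   0.1111] sole 0.059252656723711924
29.025 [-3.0601 -2.3615  4.316 ] [-0.4146  0.8258 -0.0302]
cm [-0.     -0.0115 -0.0081]
```

```bash
python3 -m creep '0 0.17 0 -0.06 0 0.001 0;0 0.17 0 -0.06 0 0 0;0 0.17 0 -0.06 0 0 0'; python3 s.py 1
```

```text
time_s: 29.4
eef_pos: [0.5273, 0.28, 0.1106]
eef_rot: [0.704, -0.079, 0.701, 0.08]
wrist_force: [-2.5, -1.3, 8.8]
opening: 0.253
tilt -8.358437665671736e-05 0.005273428107795464 yaw 102.91046210562935 pos [0.5273 0.28   0.1106] sole 0.058842538457812676
29.4 [-2.5167 -1.3011  8.8   ] [-0.2901  0.8132  0.0419]
cm [-0.     -0.0129 -0.0017]
```

```bash
python3 -m creep '0 0.18 0 0 0 0.004 0;0 0.18 0 -0.03 0 0.002 0;0 0.2 0 -0.03 0 0.001 0'; python3 s.py 1
```

```text
time_s: 29.78
eef_pos: [0.5275, 0.2801, 0.1106]
eef_rot: [0.703, -0.08, 0.703, 0.08]
wrist_force: [-4.7, -2.9, 11.5]
opening: 0.246
tilt -0.0005002004096540391 0.00012532368211998213 yaw 102.93881057599704 pos [0.5275 0.2801 0.1106] sole 0.05878404884619827
29.775 [-4.727  -2.9342 11.537 ] [-0.3423  1.0318  0.0237]
cm [ 0.     -0.0185 -0.0246]
```

```bash
python3 -m creep '0 0.22 0 -0.03 0 0.002 0;0 0.24 0 -0.03 0 0.001 0'; python3 s.py 1
```

```text
time_s: 30.02
eef_pos: [0.5276, 0.2801, 0.1104]
eef_rot: [0.702, -0.08, 0.703, 0.079]
wrist_force: [-5.9, -1.6, 15.5]
opening: 0.251
tilt -0.0008772744408375305 -0.0011527225196948376 yaw 102.96070035987094 pos [0.5276 0.2801 0.1104] sole 0.05859907837120264
30.025 [-5.8773 -1.6401 15.4593] [-0.4728  1.2545 -0.0213]
cm [ 0.0001 -0.0165 -0.0383]
```

```bash
python3 -m creep '0 0.26 0 -0.08 0 0 0;0 0.28 0 -0.08 0 0 0'; python3 s.py 1
```

```text
time_s: 30.28
eef_pos: [0.5275, 0.2801, 0.1102]
eef_rot: [0.703, -0.08, 0.702, 0.08]
wrist_force: [-4.8, -2.5, 15.8]
opening: 0.246
tilt -0.0010768036310651735 0.002333116949269687 yaw 102.96767511206941 pos [0.5275 0.2801 0.1102] sole 0.05840012741103377
30.275 [-4.7955 -2.4744 15.7938] [-0.4883  1.2783 -0.0589]
cm [-0.     -0.0193 -0.0256]
```

```bash
python3 -m creep '0 0.26 0 -0.08 0 0 0;0 0.28 0 -0.08 0 0.001 0'; python3 s.py 1
```

```text
time_s: 30.52
eef_pos: [0.5274, 0.2801, 0.1102]
eef_rot: [0.704, -0.08, 0.701, 0.08]
wrist_force: [-5.2, -2.7, 14.7]
opening: 0.249
tilt -0.0012838699992110264 0.004938168625893413 yaw 102.97644225201105 pos [0.5274 0.2801 0.1102] sole 0.058386046364139035
30.525 [-5.2377 -2.7319 14.725 ] [-0.4538  1.3501 -0.0318]
cm [-0.0001 -0.0211 -0.0183]
```

```bash
python3 -m creep '0 -0.5 0 0 0 0.004 0.001;0 -2 0 0 0 0 0;0 -2 -1.2 2 0 0 0;0 -2 -1.2 2.2 0 0 0;0 -0.5 -1.2 2.2 0 0 0;0 0 -1.2 0 0 0 0;0 0 0 0 0 0 0;0 0 0 0 0 0 0'; python3 s.py 1; python3 - <<'E'
from h import *
o=ctrl.get_obs()
im,d=ctrl.camera("wrist"); cv2.imwrite("pics/w10.png",im); np.save("w9.npy",d); np.savez("w9o.npz",eef_rot=o["eef_rot"],eef_pos=o["eef_pos"])
E
python3 feet.py
```

```text
time_s: 31.52
eef_pos: [0.5996, 0.2468, 0.1804]
eef_rot: [0.701, -0.08, 0.704, 0.08]
wrist_force: [-0.7, -0.1, -2.0]
opening: 0.249
tilt 0.00040717515626982614 -0.0038135741609765517 yaw 103.03280266102924 pos [0.5996 0.2468 0.1804] sole 0.12862450324528973
31.525 [-0.6674 -0.054  -2.0074] [ 0.0174 -0.0205 -0.0104]
cm [ 0.026   4.8518 -6.2931]
foot 1 964 h 0.05783629954127275 slopes [-0.006  -0.0042] med 0.05781734780226447 rms 0.0007014641617575921
foot 2 980 h 0.057833990926039 slopes [ 0.0038 -0.0112] med 0.057836391740628185 rms 0.0007083731283113178
foot 3 990 h 0.05831695101870967 slopes [0.0007 0.0089] med 0.0583031364932704 rms 0.0006915356829107533
foot 4 959 h 0.058346230353577284 slopes [-0.0059  0.0004] med 0.05831144053843956 rms 0.0006908762322193908
rim 0.06105136529404137 0.061481622433551014
table -0.0005335956947559173
```

View pics/w10.png

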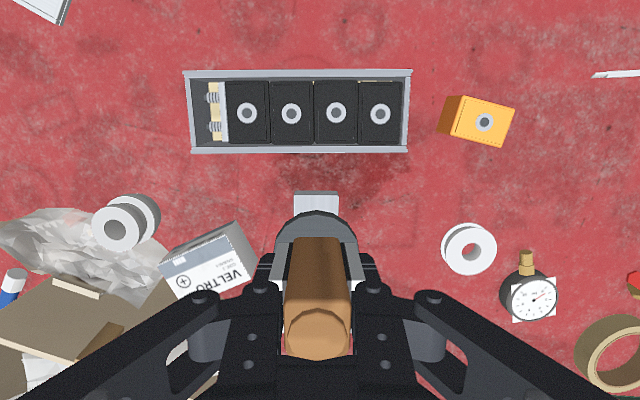

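```bash
python3 -m creep '0 0 -1.8 -2.0 0 -0.004 0;0 0 -1.8 -2.0 0 0 0;0 1 -1.7 -2.0 0 0 0;0 1.5 0 0 0 0 0;0 1.5 0 0 0 0 0;0 1.5 0 0 0 0 0;0 0 0 0 0 0 0;0 0 0 0 0 0 0'; python3 s.py 4
```

```text
time_s: 32.58
eef_pos: [0.5489, 0.1843, 0.121]
eef_rot: [0.702, -0.082, 0.703, 0.083]
wrist_force: [0.2, 0.3, -2.0]
opening: 0.25
tilt 0.001708425636135713 -0.0019908812999334113 yaw 103.36264885837294 pos [0.5489 0.1843 0.121 ] sole 0.0691871225767004
32.575 [ 0.1704  0.2911 -1.9952] [ 0.0156  0.0266 -0.0253]
cm [-0.0008 -0.4027  0.0461]
```

```bash
python3 -m creep '0 0.35 -0.4 0.04 0.006 -0.002 -0.001;0 0.3 0 0 0 0 0;0 0.1 0 0 0 0 0;0 0 0 0 0 0 0'; python3 s.py 4
```

```text
time_s: 33.08
eef_pos: [0.5514, 0.1804, 0.1142]
eef_rot: [0.703, -0.08, 0.702, 0.08]
wrist_force: [0.7, -0.3, -1.6]
opening: 0.248
tilt 0.0003707761959730327 0.002434284255355079 yaw 102.9958776996328 pos [0.5514 0.1804 0.1142] sole 0.062392543143719184
33.075 [ 0.6915 -0.3473 -1.6153] [ 0.027  -0.0194 -0.0083]
cm [-0.0002  0.0324 -0.1068]
```

```bash
python3 -m creep '0 0.12 0 -0.06 0 0.002 0;0 0.12 0 -0.03 0 0 0;0 0.12 0 -0.03 0 0 0;0 0.14 0 -0.03 0 0 0;0 0.16 0 -0.03 0 0 0'; python3 s.py 4
```

```text
time_s: 33.7
eef_pos: [0.5507, 0.1803, 0.1101]
eef_rot: [0.704, -0.08, 0.702, 0.08]
wrist_force: [-3.5, -2.2, 10.2]
opening: 0.25
tilt 0.0001725274642716268 0.002943858016531131 yaw 103.01342437999149 pos [0.5507 0.1803 0.1101] sole 0.058323895161411024
33.7 [-3.5389 -2.2383 10.2234] [-0.1154  1.0135  0.0035]
cm [-0.0001  0.0269 -0.039 ]
```

```bash
python3 -m creep '0 0.18 0 -0.05 0 0.001 0;0 0.18 0 -0.03 0 0 0'; python3 s.py 4
```

```text
time_s: 33.95
eef_pos: [0.5508, 0.1803, 0.1101]
eef_rot: [0.704, -0.08, 0.701, 0.08]
wrist_force: [-4.9, -1.6, 10.9]
opening: 0.247
tilt -0.00020794578642895079 0.0036120123774003865 yaw 103.03772849840789 pos [0.5508 0.1803 0.1101] sole 0.0582674755634638
33.95 [-4.8629 -1.5725 10.884 ] [-0.0962  1.1395  0.0464]
cm [-0.0002  0.0276 -0.0437]
```

```bash
python3 -m creep '0 0.24 0 -0.05 0 0.003 0;0 0.24 0 -0.03 0 0 0;0 -0.4 0 0 0 0 0;0 -0.6 0 0 0 0 0;0 0 1 0 0 0 0;0 0 1.2 0 0 0 0;0 0 0.7 0 0 0 0;0 0 0 0 0 0 0;0 0 0 0 0 0 0'; python3 s.py 3
```

```text
time_s: 35.08
eef_pos: [0.5433, 0.2112, 0.1194]
eef_rot: [0.703, -0.081, 0.702, 0.081]
wrist_force: [0.3, 0.1, -1.1]
opening: 0.25
tilt -0.0007633141813251226 0.00183037793087526 yaw 103.13659422550748 pos [0.5433 0.2112 0.1194] sole 0.06755117667186489
35.075 [ 0.3416  0.1221 -1.0907] [ 0.0154  0.0269 -0.0347]
cm [-0.0002  0.2469 -0.0152]
```

```bash
python3 -m creep '0 0.3 0.25 -0.05 0.003 0.002 0.001;0 0.25 0 0 0 0 0;0 0.1 0 0 0 0 0;0 0.1 0 -0.04 0 0 0'; python3 s.py 3
```

```text
time_s: 35.58
eef_pos: [0.5419, 0.2129, 0.1111]
eef_rot: [0.702, -0.079, 0.703, 0.079]
wrist_force: [0.2, 0.1, -1.2]
opening: 0.251
tilt 0.00014762142273588852 -0.0006305996071161446 yaw 102.89440392482656 pos [0.5419 0.2129 0.1111] sole 0.059308236961846034
35.575 [ 0.2167  0.0838 -1.2313] [-0.015   0.0552 -0.0257]
cm [-0.      0.0523  0.0812]
```

```bash
python3 -m creep '0 0.12 0 -0.04 0 0 0;0 0.12 0 -0.03 0 0 0;0 0.14 0 -0.03 0 0 0;0 0.16 0 -0.03 0 0 0'; python3 s.py 3
```

```text
time_s: 36.08
eef_pos: [0.542, 0.2128, 0.1105]
eef_rot: [0.703, -0.079, 0.702, 0.08]
wrist_force: [-5.1, -1.0, 9.0]
opening: 0.25
tilt 4.6572654353316256e-05 0.0023369171052421978 yaw 102.89831611541557 pos [0.542  0.2128 0.1105] sole 0.05873718584602257
36.075 [-5.1299 -0.9783  8.9914] [-0.1747  0.9242 -0.0151]
cm [0.0002 0.0619 0.0732]
```

```bash
python3 -m creep '0 0.18 0 -0.04 0 0.002 0;0 0.22 0 -0.03 0 0 0'; python3 s.py 3
```

```text
time_s: 36.33
eef_pos: [0.5422, 0.2128, 0.1103]
eef_rot: [0.703, -0.08, 0.702, 0.08]
wrist_force: [-6.5, -2.2, 13.3]
opening: 0.251
tilt -0.00025859016536138035 0.002168763928580286 yaw 102.91482552549077 pos [0.5422 0.2128 0.1103] sole 0.0584909243398402
36.325 [-6.497  -2.2061 13.327 ] [-0.2262  1.2767 -0.0229]
cm [0.0001 0.0657 0.0592]
```

```bash
python3 -m creep '0 0.22 0 -0.03 0 0.001 0;0 0.22 0 -0.03 0 0.001 0;0 0.22 0 -0.03 0 0.001 0'; python3 s.py 3; python3 -m creep '0 0.22 0 -0.03 0 0.001 0;0 0.22 0 -0.03 0 0.001 0;0 0.22 0 -0.03 0 0.001 0'; python3 s.py 3
```

```text
time_s: 36.7
eef_pos: [0.5423, 0.2128, 0.1103]
eef_rot: [0.703, -0.08, 0.702, 0.08]
wrist_force: [-5.8, -2.1, 13.4]
opening: 0.251
tilt -0.0006226876343052856 0.0012743410789806675 yaw 102.94214935435664 pos [0.5423 0.2128 0.1103] sole 0.05850472040221494
36.7 [-5.8311 -2.1161 13.3798] [-0.2257  1.3186  0.0533]
cm [0.     0.0657 0.0496]
time_s: 37.08
eef_pos: [0.5423, 0.2129, 0.1103]
eef_rot: [0.703, -0.08, 0.702, 0.08]
wrist_force: [-6.6, -2.6, 12.9]
opening: 0.248
tilt -0.0010043188960560528 0.0003521712809145816 yaw 102.9675369577799 pos [0.5423 0.2129 0.1103] sole 0.05848189317391643
37.075 [-6.6421 -2.5517 12.9236] [-0.1791  1.2837 -0.0488]
cm [-0.      0.0618  0.0461]
```

```bash
python3 -m creep '0 0.22 0 -0.03 0 0.001 0;0 0.22 0 -0.03 0 0 0;0 0.22 0 -0.03 0 0 0;0 0.22 0 -0.03 0 0 0;0 0.22 0 -0.03 0 0 0'; python3 s.py 3; python3 -m creep '0 0.22 0 -0.03 0 0 0;0 0.22 0 -0.03 0 0 0;0 0.22 0 -0.03 0 0 0;0 0.22 0 -0.03 0 0 0;0 0.22 0 -0.03 0 0 0'; python3 s.py 3
```

```text
time_s: 37.7
eef_pos: [0.5422, 0.2129, 0.1103]
eef_rot: [0.704, -0.08, 0.702, 0.08]
wrist_force: [-5.9, -1.9, 14.1]
opening: 0.246
tilt -0.0015714463017371255 0.0025591010425572436 yaw 102.99340140473433 pos [0.5422 0.2129 0.1103] sole 0.05847510569114574
37.7 [-5.9277 -1.8694 14.1346] [-0.2607  1.3825  0.0455]
cm [0.     0.0598 0.0525]
time_s: 38.33
eef_pos: [0.5421, 0.2129, 0.1103]
eef_rot: [0.705, -0.081, 0.701, 0.08]
wrist_force: [-6.2, -1.5, 12.8]
opening: 0.25
tilt -0.002105053165395873 0.005547138090092163 yaw 103.01303804208712 pos [0.5421 0.2129 0.1103] sole 0.05848763014866261
38.325 [-6.1886 -1.5104 12.8339] [-0.1939  1.3804 -0.0538]
cm [0.0002 0.0567 0.063 ]
```

```bash
python3 -m creep '0 -0.5 0 0 0 0.005 0.002;0 -2 0 0 0 0 0;0 -2 0.5 1.6 0 0 0;0 -2 0.7 1.8 0 0 0;0 -0.5 0.7 1.8 0 0 0;0 0 0 0 0 0 0;0 0 0 0 0 0 0'; python3 s.py 1; python3 - <<'E'
from h import *
o=ctrl.get_obs()
im,d=ctrl.camera("wrist"); cv2.imwrite("pics/w11.png",im); np.save("w9.npy",d); np.savez("w9o.npz",eef_rot=o["eef_rot"],eef_pos=o["eef_pos"])
E
python3 feet.py
```

```text
time_s: 39.2
eef_pos: [0.5889, 0.2431, 0.182]
eef_rot: [0.702, -0.08, 0.703, 0.08]
wrist_force: [-0.3, -0.1, -2.0]
opening: 0.25
tilt -7.994402030822578e-06 -0.001083303240576039 yaw 102.98605826271856 pos [0.5889 0.2431 0.182 ] sole 0.13015012412358157
39.2 [-0.2786 -0.1124 -1.9965] [-0.0216  0.0217 -0.0329]
cm [ 0.0056  4.9658 -5.1772]
foot 1 939 h 0.058139286186278984 slopes [ 0.0007 -0.001 ] med 0.05813502427518802 rms 0.000695035997495536
foot 2 958 h 0.05820307601791344 slopes [ 0.0017 -0.0051] med 0.058193554763117966 rms 0.0006817503437586846
foot 3 955 h 0.058208601200106964 slopes [-0.0002  0.0029] med 0.05821236095379273 rms 0.0006865001227077371
foot 4 909 h 0.05822241546010921 slopes [-0.0002 -0.0035] med 0.058220729676993765 rms 0.0007030818074597684
rim 0.06078631554154296 0.061400094174633435
table -0.0005282061202879773
```

```bash
python3 -m creep '0 0 -3.7 -2.8 0 0 0;0 0 -3.9 -3 0 0 0;0 0 -3.9 -3 0 0 0;0 0 -3.9 -3 0 0 0;0 0 -3.9 -3 0 0 0;0 0 -1.5 -1 0 0 0;0 0 0 0 0.12 0 0;0 0 0 0 0.12 0 0;0 0 0 0 0.12 0 0;0 0 0 0 0.12 0 0'; cat > r.py <<'E'
from h import *
np.set_printoptions(precision=4,suppress=True)
R,p=RT(); o=ctrl.get_obs(); yaw=np.degrees(np.arctan2(R[1,1],R[0,1]))
print("tilt",R[2,1],R[2,2],"yaw",yaw,"ax needed",-np.radians(75.5-yaw),"pos",p,"sole",p[2]-.0518,o["wrist_force"])
print("cm",100*totool(np.array([.4690,-.0270,.0565])-p))
E
python3 r.py
```

```text
time_s: 40.5
eef_pos: [0.4692, -0.0036, 0.1773]
eef_rot: [0.698, 0.095, 0.704, -0.096]
wrist_force: [0.0, 0.6, -1.8]
opening: 0.252
tilt -0.0029235802113825315 -0.008368475912117035 yaw 74.46879835433664 ax needed -0.017997863968809515 pos [ 0.4692 -0.0036  0.1773] sole 0.12550173489661376 [ 0.0462  0.5617 -1.8343]
cm [12.0813 -2.229   0.7048]
```

```bash
python3 -m creep '0 0 -1.2 0.4 -0.018 -0.008 0.003;0 1 -1 0.2 0 0 0;0 2 0 0 0 0 0;0 2 0 0 0 0 0;0 1.5 0 0 0 0 0;0 0 0 0 0 0 0;0 0 0 0 0 0 0'; python3 r.py; python3 - <<'E'
from h import *
im,d=ctrl.camera("wrist"); cv2.imwrite("pics/w12.png",cv2.resize(im[100:300,200:440],None,fx=3.2,fy=3,interpolation=cv2.INTER_CUBIC))
E
```

```text
time_s: 41.38
eef_pos: [0.4651, -0.0276, 0.1072]
eef_rot: [0.7, 0.091, 0.703, -0.09]
wrist_force: [-0.0, 0.2, -1.1]
opening: 0.252
tilt 0.00015439059902205843 -0.004560011000411646 yaw 75.28204131922314 ax needed -0.003804096612859481 pos [ 0.4651 -0.0276  0.1072] sole 0.05536507633413955 [-0.0059  0.2156 -1.0997]
cm [5.0648 0.1549 0.3893]
```

View pics/w12.png

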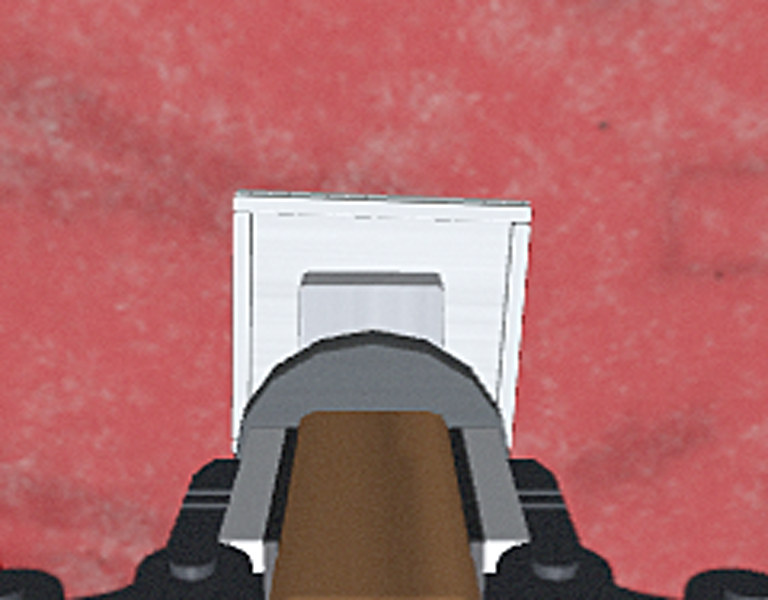

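```bash
python3 -m creep '0 1.2 0.1 0.39 -0.003 -0.0045 0;0 1.3 0 0 0 0 0;0 1.2 0 0 0 0 0;0 0.6 0 0 0 0 0;0 0 0 0 0 0 0;0 0 0 0 0 0 0'; python3 r.py
```

```text
time_s: 42.18
eef_pos: [0.47, -0.0276, 0.0618]
eef_rot: [0.702, 0.089, 0.701, -0.089]
wrist_force: [-0.3, -0.6, -2.0]
opening: 0.252
tilt 6.05590915598031e-05 0.0016079383505743783 yaw 75.48961845783217 ax needed -0.00018119209226334743 pos [ 0.47   -0.0276  0.0618] sole 0.009982260885641532 [-0.2617 -0.5844 -2.0292]
cm [ 0.528   0.0342 -0.1114]
```

```bash
python3 -m creep '0 0.3 0 0 0 0.001 0;0 0.2 0 0 0 0 0;0 0.07 0 0 0 0 0;0 0.05 0 0 0 0 0'; python3 r.py;
```

```text
time_s: 42.68
eef_pos: [0.4707, -0.0278, 0.0561]
eef_rot: [0.702, 0.089, 0.701, -0.089]
wrist_force: [0.3, 0.4, -2.7]
opening: 0.246
tilt -4.605102433302699e-06 0.002398558384390015 yaw 75.49079962282995 ax needed -0.0001605768740426241 pos [ 0.4707 -0.0278  0.0561] sole 0.0042565508979059835 [ 0.3074  0.4332 -2.6973]
cm [-0.0448  0.0359 -0.187 ]
```

```bash
python3 -m creep '0 0.05 0 0 0 0.002 0;0 0.05 0 0 0 0 0'; python3 r.py;
```

```text
time_s: 42.92
eef_pos: [0.4709, -0.0279, 0.0558]
eef_rot: [0.702, 0.089, 0.701, -0.089]
wrist_force: [-2.9, -0.0, 7.3]
opening: 0.247
tilt -0.0001252397856697507 0.0003341613568031421 yaw 75.49930852820458 ax needed -1.2068459514760609e-05 pos [ 0.4709 -0.0279  0.0558] sole 0.003991288395099192 [-2.8715 -0.035   7.2627]
cm [-0.0709  0.0386 -0.2092]
```

```bash
python3 -m creep '0 0 0 0 0 0 0;0.5 0 0 0 0 0 0;1 0 0 0 0 0 0;1 0 0 0 0 0 0;1 0 0 0 0 0 0;1 0 0 0 0 0 0'; python3 r.py;
```

```text
time_s: 43.68
eef_pos: [0.4718, -0.0282, 0.0562]
eef_rot: [0.702, 0.089, 0.701, -0.089]
wrist_force: [0.1, -0.9, -0.4]
opening: 1.004
tilt -0.00018018140471776078 0.0023478955218948494 yaw 75.49551293332759 ax needed -7.831408719007484e-05 pos [ 0.4718 -0.0282  0.0562] sole 0.004366571849572905 [ 0.0867 -0.9443 -0.377 ]
cm [-0.034   0.0422 -0.2976]
```

```bash
python3 -m creep '1 -1 0 0 0 0 0;1 -2 0 0 0 0 0;1 -3 0 0 0 0 0;1 -3 0 0 0 0 0;1 -3 0 0 0 0 0;1 -2 0 0 0 0 0;1 0 0 0 0 0 0;1 0 0 0 0 0 0'; python3 - <<'E'
from h import *
im,d=ctrl.camera("wrist"); cv2.imwrite("pics/w13.png",im)
im,d=ctrl.camera("scene"); cv2.imwrite("pics/s13.png",cv2.resize(im[140:320,200:420],None,fx=3.3,fy=3.3,interpolation=cv2.INTER_CUBIC))
E
```

```text
time_s: 44.68
eef_pos: [0.4713, -0.028, 0.204]
eef_rot: [0.703, 0.089, 0.7, -0.09]
wrist_force: [-0.0, 0.1, -0.4]
opening: 0.999
```

View pics/w13.png

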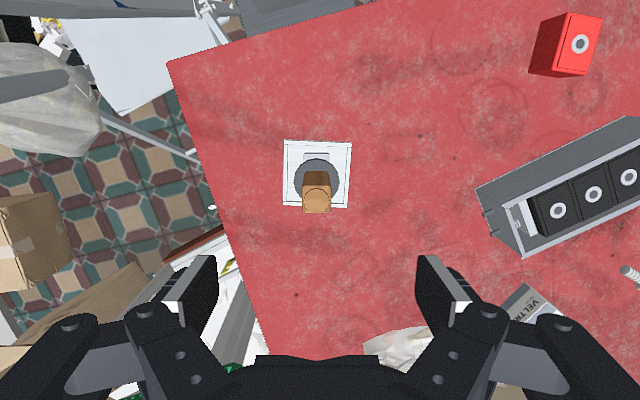

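View pics/s13.png

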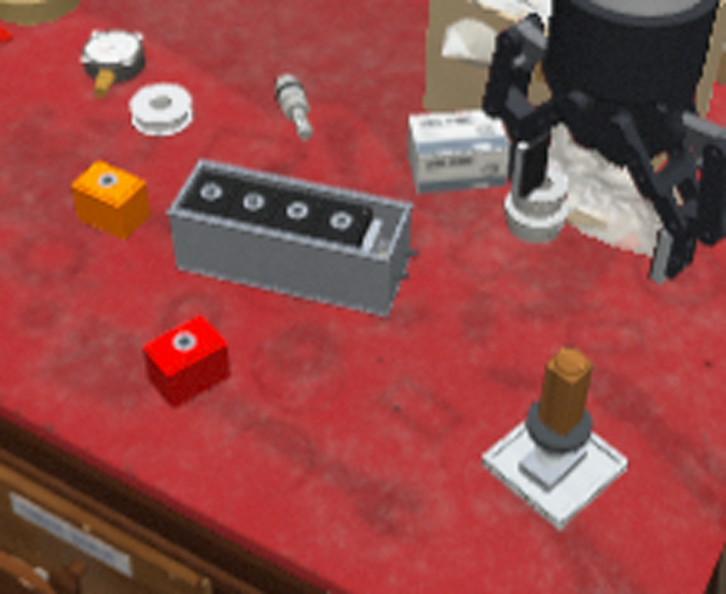

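The tamper stands upright in its dish, the feet are level, and the other things have not moved.

```bash
python3 -c "
from bench import ctrl
print(ctrl.hand_in())"
```

```text
the job is handed in; nothing more can be done
None
```

All four feet are pressed down and level, the tamper is back upright in its dish, and I handed the job in. The arm's clock read about 45 s, against the 72 s limit.

- **Pressing:** I worked in the order 4, 3, 2, 1. Foot 1 stuck and still stood about 1 mm high, so I pressed it again while easing off the sideways load. I then re-pressed feet 4 and 3 to even them out.
- **Final push:** I held foot 3 for about 2 s with the other three already down. The wrist read 12.8–14.1 N, which is 14.6–15.9 N on the foot once the tamper's 1.8 N weight is added.
- **Forces:** The largest downward push I read on any foot was about 17.5 N. I read the force only at the end of each command, so short peaks in between are not recorded, but the motion steps were kept small.
- **Level check:** After the hold, depth readings put the four tops at 58.1–58.2 mm, within 0.1 mm of each other. The absolute height is less certain, because the bin rim read about 1 mm low.
- **Sideways load:** During the pushes there was about 6 N of sideways load at the sole. It did not visibly move anything.
- **Last pictures:** The tamper stands in its dish, the gripper is open and clear of everything, and the bushing, coupler and carton look unmoved. I checked those three only by eye.

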